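# Clip the joystick to the bracket loop

## Task

Clip the orange joystick to the steel loop on the blue bracket: press the brass gate of its snap hook against the loop's upright bar until the bar is inside the hook and the gate springs shut behind it. Then prove the catch by pulling the joystick back so that the bar sits in the bend of the hook, with a steady tug of about 8 N for a second, and leave the joystick let go, standing on the board and still clipped. Be gentle: never let hook and loop load each other beyond 20 N, and do not shift the console, the coaster or the cartridges.

Things in the scene. Friction and masses are not known exactly. Their poses are not given: they have to be found in the camera images.
- stick (a point): Centre of the loose orange joystick's square stick, 24 x 24 mm, 55 mm tall (55 to 110 mm above the joystick's underside; this point at 85 mm). Axes of the joystick, z up. Its base is 66 mm (x) by 46 mm (y) by 30 mm high, centred under the stick; about 0.3 kg. A flat snap hook sticks out of the base's +y side, level, 24 mm above the underside.
- joystick: The joystick, origin at the centre of its underside. The hook is 8 mm round steel lying level: neck block x -26 to +18 mm, out to y = 35 mm; straight spine along y with centre line x = -22 mm up to y = 74 mm; then a half-round bend, reaching y = 96 mm outside, round to the nose on the +x side. Room inside: x -18 to +10 mm. The mouth, on the +x side, is shut by the gate.
- hook_seat (a point): Inside of the hook's bend, at joystick x = -4, y = 84, z = 24 mm, axes of the joystick: the centre line of the bar lies here when the bend is drawn tight on the bar (joystick pulled towards its own -y).
- nose (a point): End of the hook's bend, joystick x = +14, y = 74, z = 24 mm, axes of the joystick; its round tip (8 mm thick) reaches back to y = 70 mm. It is solid: pressing it on the bar does not open the hook.
- gate (a joint): Angle of the hook's brass gate (6 mm round), rad: 0 = shut, growing as it swings into the hook, at most 1.0. Sprung shut: a bar pressing it at joystick y = 55 to 67 mm, the part to aim for, needs 2 to 6 N, most when it meets it near the pin. With the bar against the spine the gate may still be held open; drawing the bar on into the bend frees it and it snaps shut.
- gate_pin (a point): Upright hinge pin of the gate, joystick x = 14, y = 32, z = 24 mm, axes of the joystick. The shut gate runs from here along +y to its tip at y = 67 mm, 3 mm short of the nose.
- loop: Blue steel foot plate of a bracket, fixed to the board, 4 mm thick, x -18 to +82, y -25 to +25 mm; origin on the board, z up, -x roughly to the robot. Clamped rigidly in its cross slots stands the steel loop: upright 8 mm round bar over x = 0, to 62 mm above the board, 8 mm arm from its top along +x to a back post at x = 55 mm (18 mm wide, 67 mm high).
- power_knob (a point): Centre of the top of the power knob (34 mm across, 58 mm above the board) of the grey and black games console: loose, 1.3 kg, 170 mm deep (x) by 300 mm wide (y) by 57 mm high, its centre 55 mm in +x and 105 mm in +y from the knob. To be left alone.
- coaster: Blue ceramic coaster, 96 mm across, 9 mm thick; origin at the centre of its underside. To be left alone.
- cartridge_a: Black cartridge with a green patch, lying flat, 75 x 95 x 18 mm; origin at the centre of its underside. To be left alone.
- cartridge_b: Black cartridge with a yellow patch, lying flat, 75 x 95 x 18 mm; origin at the centre of its underside. To be left alone.
- slot_mid (a point): Middle of the bar's slot, 24 mm above the board (level with the hook of a standing joystick), axes of the bracket. The bar's centre line is at this x exactly, but it is clamped anywhere from 6 mm to -y to 6 mm to +y of this point: look or feel for it. The loop does not give. A hook goes round the bar between foot plate and arm.
Things that resemble listed ones, but are neither listed nor needed, are in the scene too. There is more than one size of the loop; the job needs the smallest.

How it is judged:
On the way, in this order (a step that is already met when the one before it is completed fails the run):
1. the loop's bar presses the gate open (value of joint gate above 0.25 rad and contact force between joystick and loop above 0.5 N), for 0.05 s.
2. with the gate shut behind the bar, the bar sits in the bend of the hook under a steady tug of 5 to 12 N for 0.6 s (value of joint gate below 0.1 rad and x of slot_mid in the frame of hook_seat between -0.009 and 0.009 m and y of slot_mid in the frame of hook_seat between -0.01 and 0.01 m and contact force between joystick and loop between 5 and 12 N), for 0.6 s.
At the end, for the whole second after the job is handed in: The bar is inside the snap hook (slot_mid within 13 mm of the hook's middle line, from 53 mm short of the seat to 11 mm past it), the gate is shut (under 0.1 rad), and the joystick stands upright (within 0.06 rad) on the board (within 4 mm) at rest (value of joint gate below 0.1 rad and x of slot_mid in the frame of hook_seat between -0.013 and 0.013 m and y of slot_mid in the frame of hook_seat between -0.053 and 0.011 m and height (world z) of joystick below 0.004 m and angle between joystick's own z axis and vertical below 0.06 rad and linear speed of joystick below 0.02 m/s); the robot touches nothing.
It fails at once if hook and loop load each other with more than 20 N (contact force between joystick and loop above 20 N).
It fails at once if the console is shifted by more than 10 mm (distance of power_knob from where it was at the start of the episode above 0.01 m).
It fails at once if the coaster is shifted by more than 10 mm (distance of coaster from where it was at the start of the episode above 0.01 m).
It fails at once if cartridge a is shifted by more than 10 mm (distance of cartridge_a from where it was at the start of the episode above 0.01 m).
It fails at once if cartridge b is shifted by more than 10 mm (distance of cartridge_b from where it was at the start of the episode above 0.01 m).
It also fails if it takes over 58 s, if anything falls off the work surface, if the arm or the gripper's body presses on something with over 40 N, if the wrist force passes 120 N, or if a joint passes its speed limit or range.

## Robot

A 7-joint arm with a two-finger parallel gripper is mounted at the origin on the work surface. World frame = base frame: x ahead of the robot, y to its left, z up, the work surface at z = 0. Lengths are in m, angles in rad, forces in N, time in s.
With the tool pointing down it reaches from about 0.425 to 0.925 m from the base axis. Payload 6.8 kg.
Tool frame: the origin (TCP) lies on the centre line of the jaws, within the pads' length; the fingertips stand 17 mm ahead of it and the grasp point (between the pads) lies 2 mm behind it (nose_length is the distance from the TCP to the fingertips, in m); z points along the fingers, x is the direction in which the jaws open and shut, and the axes are right-handed (so a half turn about z gives the same grasp; the last joint's range is limited). The gripper opens to 85 mm and grips with 20 to 120 N. Pads are 22 mm wide; open, the fingers measure 114 mm over their backs; the gripper's body (76 mm by 85 mm) begins 54 mm behind the grasp point. The pads swing forward as they close: fully open they stand 13 mm farther back than shut.
Start: joints at [-1.249, 0.477, 0.022, 1.555, -0.011, 1.109, -0.083], TCP at [0.281, 0.614, 0.248] pointing down, gripper open.
Joint ranges: [-2.96, 2.96], [-0.34, 2.1], [-1.41, 1.46], [0.24, 2.44], [-1.37, 4.51], [0.17, 1.92], [-2.96, 2.96]. Speed limits (rad/s): [2.39, 2.39, 3.14, 3.14, 3.14, 3.14, 3.14].

## Interface

Orientations are given as a unit quaternion [w, x, y, z].
In Python, from station import * gives the robot as it stands.
- The arm moves only by the tool send_rows, never from a script. Its argument "commands" is a list of rows, each an object with "translation": the shift along the tool's x, y, z in m, a list of three; "rot": the turn, a rotation vector about the tool's x, y, z in degrees, a list of three; "grip": the finger opening in m, from 0 to 0.0854. In form: [{"translation": [tx, ty, tz], "rot": [rx, ry, rz], "grip": grip}, ...]. A call has exactly 5 rows; each row shifts and turns the commanded pose from where the row before left it, along the tool's axes as they then stand; what a row does not reach is not made up. A row lasts 1/12 s, in which the tool goes at most 41.7 mm and 7.16 degrees, less where a joint would pass 70% of its speed; a pose out of reach is approached as far as the arm can. A call with a gripper value outside its range is refused whole. The fingers move at their own pace and stop on an object; "force" is the grip in N (left out, the last holds). Time passes only in rows, so rows that do not move let the fingers close, or fill a call up. It gives the time, the measured TCP pose, the force and the opening at its end, in the units of the state.
- get_obs(): the state, without advancing time (a new reading comes with each control period).
- read_camera(name): name is "scene" or "top" or "wrist"; returns a dict with "pixels" (480x640x3 uint8, red, green, blue), "depth" (480x640 float32, m along the optical axis (not along the pixel's ray), 0 where there is no reading), "mtx" (3x3 intrinsics, pixels), "extrinsics" (4x4, takes a point from camera to world coordinates). Camera axes: x right, y up, looking along -z (the intrinsics and any distortion apply to the point x, -y, -z); pixel columns grow to the right and rows downward; lengths in m; the calibration is good to about 2 mm. A picture is of the moment at which its call begins.
- hand_in(): hands the job in, once; it reports no verdict.
The state is a dict: "t": time; "q": joint angles; "joint_vel": joint speeds; "joint_torque": joint torques, N m; "eef_pos": TCP position; "tool_rot": TCP orientation; "contact_force": force on the tool from outside, world axes, zero at the start; "torque": the same for the moment, N m; "gripper_width": opening from 0.0 (shut) to 1.0 (fully open).
Only numpy, scipy, OpenCV 4.12 (cv2) and the standard library are available. Lean on these libraries where they do the work, as an engineer would, in place of code of your own. Each camera call takes 0.05 s, during which the arm holds its last target.

## Working session

There is one attempt and no reset: what is moved stays moved. The work goes in short steps, Python scripts to look and compute and a tool call to move; the robot and the scene stay as the last step left them, time stands still between calls to the robot, and variables do not carry over. Pictures are saved under pics/ and viewed, and the job is handed in when it is done.

Besides the shell and the picture viewer there is one more tool, called after "Call:" as name(argument=value, ...), one argument or row to a line, values as JSON. send_rows: Moves the arm, as the interface text tells. Its arguments: {"type":"object","properties":{"commands":{"type":"array","items":{"type":"object","properties":{"translation":{"type":"array","items":{"type":"number"}},"rot":{"type":"array","items":{"type":"number"}},"grip":{"type":"number"}}}},"force":{"type":"number"}},"required":["commands"]}

```bash
ls; mkdir -p pics; cat > h.py <<'E'
from station import *
import numpy as np, cv2
def snap(name,fn):
    c=read_camera(name); cv2.imwrite('pics/'+fn+'.png',c['pixels'][:,:,::-1]); np.savez(fn+'.npz',**c); return c
def pts(c):
    K=c['mtx'];d=c['depth'];v,u=np.mgrid[0:480,0:640]
    x=(u-K[0,2])/K[0,0]*d;y=(v-K[1,2])/K[1,1]*d
    P=np.stack([x,-y,-d,np.ones_like(d)],-1)@c['extrinsics'].T
    return P[...,:3]
E
python3 - <<'E'
from h import *
print(get_obs())
for n in ['scene','top','wrist']:
    c=snap(n,n+'0'); print(n,c['mtx'].tolist(),c['extrinsics'].round(3).tolist(),[k for k in c])
E
```

```text
pics
{'t': 0.0, 'q': array([-1.24909968,  0.47781215,  0.02234786,  1.55645094, -0.01145711,
        1.10927571, -0.08306547]), 'joint_vel': array([ 0.00075306, -0.00167937,  0.00121303,  0.00120915,  0.00091231,
        0.00079218,  0.00027371]), 'joint_torque': array([-3.75887266e-04, -5.96450686e+01,  1.60778034e+00, -2.81188899e+01,
        1.24174193e-02,  9.42336774e-03, -1.88299475e-05]), 'eef_pos': array([0.28105875, 0.61309397, 0.24731799]), 'tool_rot': array([ 5.63220884e-04,  8.41612417e-01,  5.40081211e-01, -7.13481941e-04]), 'contact_force': array([-0.50858014,  0.55784076,  0.66774227]), 'torque': array([ 0.01169767,  0.00127327, -0.03137099]), 'gripper_width': 1.0017850729853839}
scene [[537.1639053130783, 0.0, 328.05915078553636], [0.0, 537.1639053130783, 241.97425683542025], [0.0, 0.0, 1.0]] [[-0.787, -0.34, 0.516, 1.084], [0.617, -0.428, 0.66, 0.662], [-0.003, 0.837, 0.547, 0.626], [0.0, 0.0, 0.0, 1.0]] ['pixels', 'depth', 'mtx', 'extrinsics']
top [[519.1491969549879, 0.0, 315.61927079660086], [0.0, 519.1491969549879, 233.66238265742558], [0.0, 0.0, 1.0]] [[0.019, 0.985, -0.169, 0.376], [-1.0, 0.017, -0.009, 0.001], [-0.005, 0.169, 0.986, 1.059], [0.0, 0.0, 0.0, 1.0]] ['pixels', 'depth', 'mtx', 'extrinsics']
wrist [[345.7337239972394, 0.0, 317.70581944266354], [0.0, 345.7337239972394, 237.95011703973535], [0.0, 0.0, 1.0]] [[0.416, -0.87, -0.264, 0.214], [0.909, 0.398, 0.123, 0.644], [-0.002, -0.291, 0.957, 0.375], [0.0, 0.0, 0.0, 1.0]] ['pixels', 'depth', 'mtx', 'extrinsics']
```

View pics/top0.png

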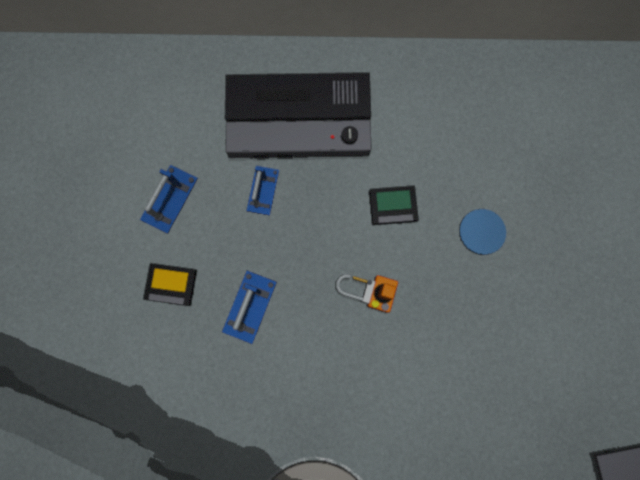

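View pics/scene0.png

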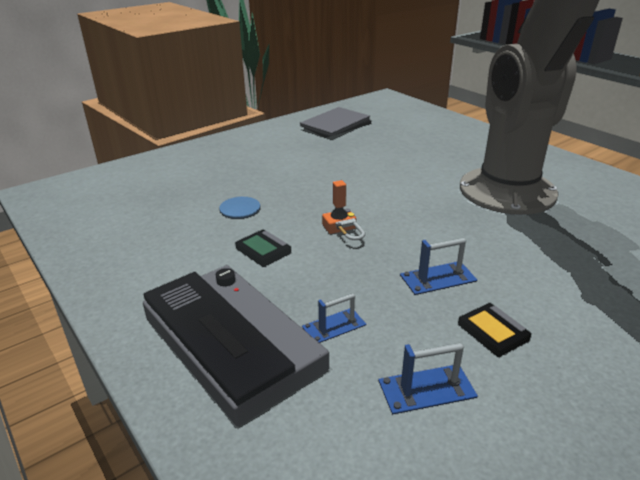

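View pics/wrist0.png

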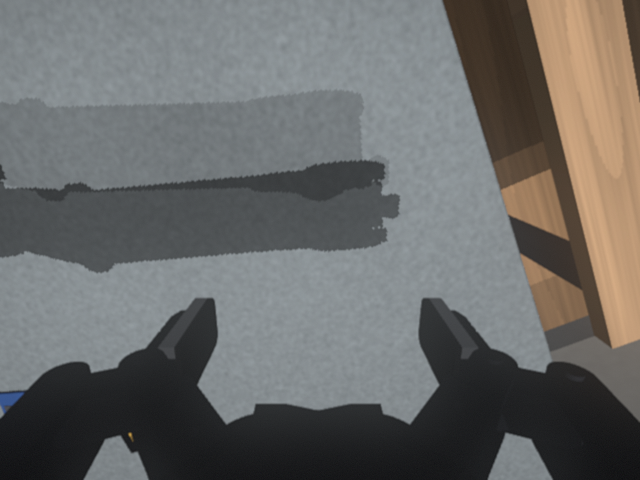

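The top view shows the joystick at about (382,293) with its hook pointing left (+y). The smallest bracket is at (263,190), next to the console. Next I measure both from depth.

```bash
python3 - <<'E'
from h import *
for n in ['top','scene']:
    c=dict(np.load(n+'0.npz'));P=pts(c);im=c['pixels'];hsv=cv2.cvtColor(im,cv2.COLOR_RGB2HSV)
    H,S,V=[hsv[...,i].astype(int) for i in range(3)]
    blue=(H>100)&(H<120)&(S>140)&(V>60)
    nn,l,st,ce=cv2.connectedComponentsWithStats(blue.astype(np.uint8))
    for i in range(1,nn):
        if st[i,4]>100:
            m=(l==i)&(P[...,2]<0.012)&(c['depth']>0); Q=P[m]
            r=cv2.minAreaRect((Q[:,:2]*1000).astype(np.float32)); print(n,'blue',ce[i].round(),st[i,4],r,Q[:,2].mean().round(4))
            hi=P[(l==i)&(P[...,2]>0.02)]
            if len(hi): print('   post',hi.mean(0).round(4),hi[:,2].max().round(4))
    ora=(H>3)&(H<14)&(S>150)&(V>80)
    if n=='scene': ora[:170]=0
    nn,l,st,ce=cv2.connectedComponentsWithStats(ora.astype(np.uint8))
    for i in range(1,nn):
        if st[i,4]>20:
            Q=P[l==i];print(n,'orange',ce[i].round(),st[i],Q.min(0).round(3),Q.max(0).round(3))
            for lo,hi in((.02,.033),(.095,.115),(.055,.11)):
                q=Q[(Q[:,2]>lo)&(Q[:,2]<hi)]
                if len(q)>5: print('  ',lo,len(q),q.mean(0).round(4),cv2.minAreaRect((q[:,:2]*1000).astype(np.float32)))
    f=3
    x0,y0,x1,y1=(225,120,425,330) if n=='top' else (280,170,420,360)
    cv2.imwrite(f'pics/{n}_crop.png',cv2.resize(im[y0:y1,x0:x1,::-1],None,fx=f,fy=f,interpolation=cv2.INTER_CUBIC)[:600])
E
```

```text
top blue [172. 201.] 1011 ((625.6224365234375, 317.1855163574219), (65.17372131347656, 130.107666015625), 64.66737365722656) 0.0053
   post [0.6135 0.2547 0.23  ] 1.0587
top blue [265. 192.] 594 ((647.0942993164062, 121.80606079101562), (47.95731735229492, 97.96299743652344), 78.94007110595703) 0.0039
   post [0.6487 0.1113 0.1477] 1.0587
top blue [161. 197.] 232 ((628.1340942382812, 332.3619079589844), (19.911104202270508, 63.108802795410156), 67.23111724853516) 0.0054
   post [3.7560e-01 5.0000e-04 1.0587e+00] 1.0587
top blue [250. 306.] 1441 ((405.5335693359375, 140.90216064453125), (64.98587799072266, 130.67874145507812), 70.39884948730469) 0.0055
   post [0.4349 0.1211 0.1392] 1.0587
scene blue [439. 271.] 232 ((393.58367919921875, 128.0595245361328), (33.472537994384766, 56.183563232421875), 67.32048034667969) 0.006
   post [0.5834 0.2562 0.1634] 0.6257
scene blue [438. 281.] 653 ((408.2508544921875, 140.61575317382812), (65.52459716796875, 130.9292755126953), 69.21089935302734) 0.0059
   post [1.0837 0.6623 0.6257] 0.6257
scene blue [335. 320.] 233 ((641.3146362304688, 114.170
[... 539 characters left out ...]
00195312, 131.87384033203125), 63.545475006103516) 0.0057
   post [1.0837 0.6623 0.6257] 0.6257
scene orange [339. 184.] [333 181  12   6  54] [ 0.428 -0.137  0.106] [ 0.451 -0.113  0.114]
   0.095 54 [ 0.44   -0.1238  0.1098] ((439.7208557128906, -124.35049438476562), (22.266172409057617, 19.764448165893555), 75.33038330078125)
   0.055 27 [ 0.4404 -0.1243  0.1084] ((439.4740295410156, -125.2547607421875), (20.67007827758789, 19.291030883789062), 73.90637969970703)
scene orange [329. 219.] [323 213  17  12  97] [ 0.446 -0.152  0.023] [1.084 0.662 0.626]
   0.02 96 [ 0.4612 -0.1288  0.0296] ((458.9010925292969, -131.4385223388672), (41.019248962402344, 24.042207717895508), 85.65718078613281)
```

```bash
python3 - <<'E'
import cv2
c=cv2.imread('pics/top0.png');cv2.imwrite('pics/a.png',cv2.resize(c[265:325,325:410],None,fx=8,fy=8,interpolation=cv2.INTER_CUBIC))
c=cv2.imread('pics/scene0.png');cv2.imwrite('pics/b.png',cv2.resize(c[170:345,290:375],None,fx=3.4,fy=3.4,interpolation=cv2.INTER_CUBIC))
E
```

```text
(no output)
```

View pics/a.png

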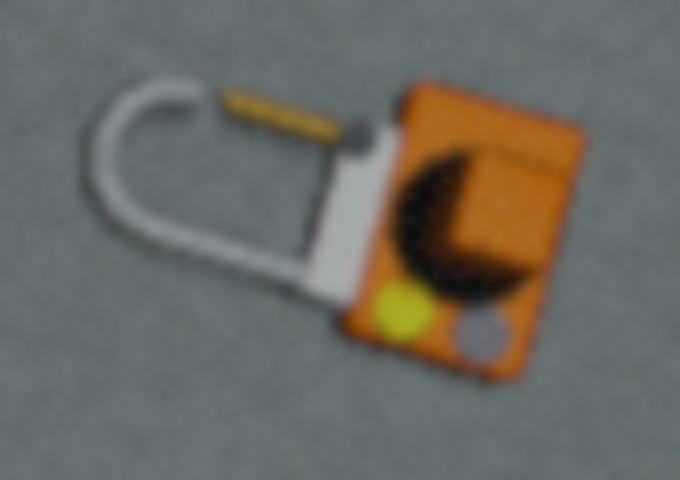

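View pics/b.png

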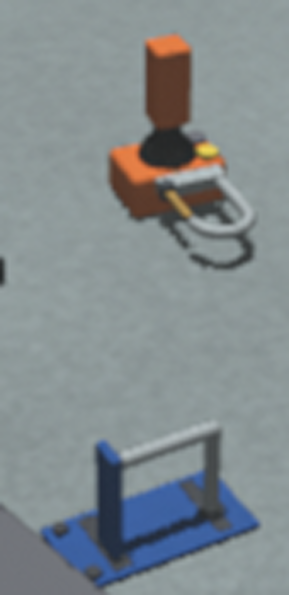

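```bash
python3 - <<'E'
from h import *
c=dict(np.load('top0.npz'));P=pts(c);hsv=cv2.cvtColor(c['pixels'],cv2.COLOR_RGB2HSV)
R=P[270:320,330:402];h=hsv[270:320,330:402]
m0=(h[...,1]>150)&(h[...,0]<16)
for lo,hi in((.02,.036),(.095,.125)):
    m=m0&(R[...,2]>lo)&(R[...,2]<hi);q=R[m];print(lo,len(q),q.mean(0).round(4),cv2.minAreaRect((q[:,:2]*1000).astype(np.float32)))
m=(R[...,2]>.012)&(R[...,2]<.035)&~m0&(h[...,1]<60)&(h[...,2]>100);q=R[m];print(len(q),q[:,:].min(0),q.max(0))
np.set_printoptions(linewidth=250)
K=c['mtx'];E=np.linalg.inv(c['extrinsics'])
def proj(p):
    a=E@np.r_[p,1];return K[0,2]+K[0,0]*a[0]/-a[2],K[1,2]-K[1,1]*a[1]/-a[2]
print(proj([.44,-.124,.11]))
# hsv of crops
print(hsv[293,384],hsv[285,372])
E
```

```text
0.02 214 [ 0.4392 -0.1248  0.0295] ((435.0009460449219, -125.05239868164062), (44.38869857788086, 64.37203979492188), 74.5270004272461)
0.095 119 [ 0.4353 -0.1243  0.1082] ((435.7811584472656, -125.34764862060547), (23.864431381225586, 24.37519073486328), 75.8307113647461)
350 [ 0.4043876  -0.13281234  0.01809153] [ 0.47278911 -0.03272283  0.03493778]
(np.float64(387.5532924678354), np.float64(288.1523346677342))
[ 16 207 171] [ 75   3 168]
```

```bash
cat >> h.py <<'E'
from scipy.spatial.transform import Rotation as Rt
import json
def plan(wps, start=None, grip=0.0854):
    """wps: list of (x,y,z,yaw_deg,nrows); tool down with tool x at yaw"""
    o=get_obs(); q=o['tool_rot']; R=Rt.from_quat([q[1],q[2],q[3],q[0]]); p=np.array(o['eef_pos'])
    if start is not None: p=np.array(start[:3]); R=Rt.from_euler('zx',[start[3],180],degrees=True)
    rows=[]
    for x,y,z,yaw,n in wps:
        Rg=Rt.from_euler('zx',[yaw,180],degrees=True); rv=(R.inv()*Rg).as_rotvec(degrees=True)
        step=(np.array([x,y,z])-p)/n
        for k in range(n):
            rem=(np.array([x,y,z])-p)/(n-k)
            t=np.round(R.inv().apply(rem),4 if np.abs(rem).max()<.002 else 3)
            rr=np.round((R.inv()*Rg).as_rotvec(degrees=True)/(n-k),1)
            p=p+R.apply(t); R=R*Rt.from_rotvec(rr,degrees=True)
            rows.append({"translation":t.tolist(),"rot":rr.tolist(),"grip":grip})
    for i in range(0,len(rows),5): print(json.dumps(rows[i:i+5]))
    a=R.as_matrix()[:,0]; print('end',p.round(4),np.degrees(np.arctan2(a[1],a[0])).round(2))
def st():
    o=get_obs();q=o['tool_rot'];M=Rt.from_quat([q[1],q[2],q[3],q[0]]).as_matrix()
    print('t',round(o['t'],2),'p',o['eef_pos'].round(4),'yaw',np.degrees(np.arctan2(M[1,0],M[0,0])).round(2),'z',M[:,2].round(3),'F',o['contact_force'].round(2),'T',o['torque'].round(2),'g',round(o['gripper_width'],3))
E
python3 - <<'E'
from h import *
st()
plan([(0.5,0.2,0.25,15,13),(0.40,-0.125,0.25,-15,12)])
E
```

```text
t 0.15 p [0.2811 0.6132 0.2475] yaw 65.37 z [-0.001 -0.001 -1.   ] F [-0.88  0.35  0.32] T [ 0.04 -0.01 -0.04] g 1.001
[{"translation": [-0.022, 0.029, -0.0], "rot": [0.0, 0.0, 6.2], "grip": 0.0854}, {"translation": [-0.019, 0.031, -0.0], "rot": [0.0, 0.0, 6.2], "grip": 0.0854}, {"translation": [-0.015, 0.033, -0.0], "rot": [0.0, 0.0, 6.2], "grip": 0.0854}, {"translation": [-0.012, 0.034, -0.0], "rot": [0.0, 0.0, 6.2], "grip": 0.0854}, {"translation": [-0.008, 0.035, -0.0], "rot": [0.0, 0.0, 6.2], "grip": 0.0854}]
[{"translation": [-0.004, 0.036, -0.0], "rot": [0.0, 0.0, 6.2], "grip": 0.0854}, {"translation": [-0.0, 0.036, -0.0], "rot": [0.0, 0.0, 6.2], "grip": 0.0854}, {"translation": [0.004, 0.036, -0.0], "rot": [0.0, 0.0, 6.2], "grip": 0.0854}, {"translation": [0.007, 0.035, -0.0], "rot": [0.0, 0.0, 6.2], "grip": 0.0854}, {"translation": [0.011, 0.034, -0.001], "rot": [0.0, 0.0, 6.1], "grip": 0.0854}]
[{"translation": [0.015, 0.032, -0.0], "rot": [0.0, 0.0, 6.2], "grip": 0.0854}, {"translation": [0.018, 0.031, -0.001], "rot": [0.0, 0.0, 6.1], "grip": 0.0854}, {"translation": [0.02
[... 378 characters left out ...]
0.0854}, {"translation": [-0.006, 0.028, -0.0], "rot": [-0.0, 0.0, -2.5], "grip": 0.0854}, {"translation": [-0.007, 0.028, -0.0], "rot": [-0.0, 0.0, -2.5], "grip": 0.0854}, {"translation": [-0.008, 0.027, -0.0], "rot": [-0.0, 0.0, -2.5], "grip": 0.0854}]
[{"translation": [-0.01, 0.027, -0.0], "rot": [-0.0, 0.0, -2.5], "grip": 0.0854}, {"translation": [-0.011, 0.026, -0.0], "rot": [-0.0, 0.0, -2.5], "grip": 0.0854}, {"translation": [-0.012, 0.026, -0.0], "rot": [-0.0, 0.0, -2.5], "grip": 0.0854}, {"translation": [-0.013, 0.025, -0.0], "rot": [-0.0, 0.0, -2.5], "grip": 0.0854}, {"translation": [-0.013, 0.025, -0.0], "rot": [-0.0, 0.0, -2.5], "grip": 0.0854}]
end [ 0.4004 -0.1251  0.2499] 14.97
```

```bash
sed -i "s/'zx'/'ZX'/g" h.py
python3 - <<'E'
from h import *
plan([(0.5,0.25,0.25,20,11),(0.60,0.07,0.25,-11,9)])
E
```

```text
[{"translation": [-0.022, 0.032, -0.0], "rot": [0.0, 0.0, 4.1], "grip": 0.0854}, {"translation": [-0.019, 0.033, -0.0], "rot": [0.0, 0.0, 4.1], "grip": 0.0854}, {"translation": [-0.017, 0.035, -0.0], "rot": [0.0, 0.0, 4.1], "grip": 0.0854}, {"translation": [-0.014, 0.036, -0.0], "rot": [0.0, 0.0, 4.1], "grip": 0.0854}, {"translation": [-0.012, 0.037, -0.0], "rot": [0.0, 0.0, 4.1], "grip": 0.0854}]
[{"translation": [-0.009, 0.037, -0.0], "rot": [0.0, 0.0, 4.1], "grip": 0.0854}, {"translation": [-0.007, 0.038, -0.0], "rot": [0.0, 0.0, 4.2], "grip": 0.0854}, {"translation": [-0.004, 0.038, -0.001], "rot": [0.0, 0.0, 4.1], "grip": 0.0854}, {"translation": [-0.001, 0.039, -0.0], "rot": [0.0, 0.0, 4.2], "grip": 0.0854}, {"translation": [0.002, 0.038, -0.001], "rot": [0.0, 0.0, 4.1], "grip": 0.0854}]
[{"translation": [0.005, 0.038, -0.0], "rot": [0.1, 0.1, 4.2], "grip": 0.0854}, {"translation": [0.004, 0.023, -0.0], "rot": [-0.0, -0.0, 3.4], "grip": 0.0854}, {"translation": [0.005, 0.022, -0.0], "rot": [-0.0, -0.0, 3.4], "grip": 0.0854}, {"translation": [0.006, 0.022, -0.0], "rot": [-0.0, -0.0, 3.5], "grip": 0.0854}, {"translation": [0.008, 0.022, -0.0], "rot": [-0.0, -0.0, 3.4], "grip": 0.0854}]
[{"translation": [0.009, 0.021, -0.0], "rot": [-0.0, -0.0, 3.5], "grip": 0.0854}, {"translation": [0.01, 0.021, -0.0], "rot": [-0.0, -0.0, 3.4], "grip": 0.0854}, {"translation": [0.011, 0.02, -0.0], "rot": [-0.0, -0.0, 3.5], "grip": 0.0854}, {"translation": [0.012, 0.019, -0.0], "rot": [-0.0, -0.0, 3.4], "grip": 0.0854}, {"translation": [0.014, 0.018, -0.0], "rot": [-0.1, -0.0, 3.5], "grip": 0.0854}]
end [0.6003 0.0702 0.2498] -11.03
```

Call:
send_rows(
  commands=[
    {"translation":[-0.022,0.032,0],"rot":[0,0,4.1],"grip":0.085},
    {"translation":[-0.019,0.033,0],"rot":[0,0,4.1],"grip":0.085},
    {"translation":[-0.017,0.035,0],"rot":[0,0,4.1],"grip":0.085},
    {"translation":[-0.014,0.036,0],"rot":[0,0,4.1],"grip":0.085},
    {"translation":[-0.012,0.037,0],"rot":[0,0,4.1],"grip":0.085},
  ],
)

```text
t: 0.57
eef_pos: [0.3822, 0.4466, 0.2481]
tool_rot: [0.0, 0.925, 0.38, -0.0]
contact_force: [0.4, 0.1, -1.3]
gripper_width: 0.999
```

Call:
send_rows(
  commands=[
    {"translation":[-0.009,0.037,0],"rot":[0,0,4.1],"grip":0.085},
    {"translation":[-0.007,0.038,0],"rot":[0,0,4.2],"grip":0.085},
    {"translation":[-0.004,0.038,0],"rot":[0,0,4.1],"grip":0.085},
    {"translation":[-0.001,0.039,0],"rot":[0,0,4.2],"grip":0.085},
    {"translation":[0.002,0.038,0],"rot":[0,0,4.1],"grip":0.085},
  ],
)

```text
t: 0.98
eef_pos: [0.4806, 0.2816, 0.2483]
tool_rot: [-0.0, 0.978, 0.208, -0.0]
contact_force: [0.7, 0.0, -0.5]
gripper_width: 0.997
```

Call:
send_rows(
  commands=[
    {"translation":[0.005,0.038,0],"rot":[0,0,4.2],"grip":0.085},
    {"translation":[0.004,0.023,0],"rot":[0,0,3.4],"grip":0.085},
    {"translation":[0.005,0.022,0],"rot":[0,0,3.4],"grip":0.085},
    {"translation":[0.006,0.022,0],"rot":[0,0,3.5],"grip":0.085},
    {"translation":[0.008,0.022,0],"rot":[0,0,3.4],"grip":0.085},
  ],
)

```text
t: 1.4
eef_pos: [0.5455, 0.1701, 0.2481]
tool_rot: [-0.0, 0.999, 0.053, -0.0]
contact_force: [0.9, -0.6, 0.8]
gripper_width: 0.998
```

Call:
send_rows(
  commands=[
    {"translation":[0.009,0.021,0],"rot":[0,0,3.5],"grip":0.085},
    {"translation":[0.01,0.021,0],"rot":[0,0,3.4],"grip":0.085},
    {"translation":[0.011,0.02,0],"rot":[0,0,3.5],"grip":0.085},
    {"translation":[0.012,0.019,0],"rot":[0,0,3.4],"grip":0.085},
    {"translation":[0.014,0.018,0],"rot":[0,0,3.5],"grip":0.085},
  ],
)

```text
t: 1.82
eef_pos: [0.6007, 0.0702, 0.248]
tool_rot: [-0.0, 0.995, -0.097, -0.0]
contact_force: [1.2, 1.0, -0.5]
gripper_width: 0.998
```

```bash
python3 - <<'E'
from h import *
st(); snap('wrist','w1'); st()
E
```

```text
t 1.82 p [0.6007 0.0702 0.248 ] yaw -11.17 z [-0.001  0.    -1.   ] F [ 1.19  0.98 -0.51] T [-0.    0.    0.01] g 0.998
t 1.87 p [0.6027 0.0649 0.2484] yaw -11.7 z [ 0.002 -0.003 -1.   ] F [ 1.42 -3.84 -0.3 ] T [-0.26 -0.12  0.01] g 0.996
```

View pics/w1.png

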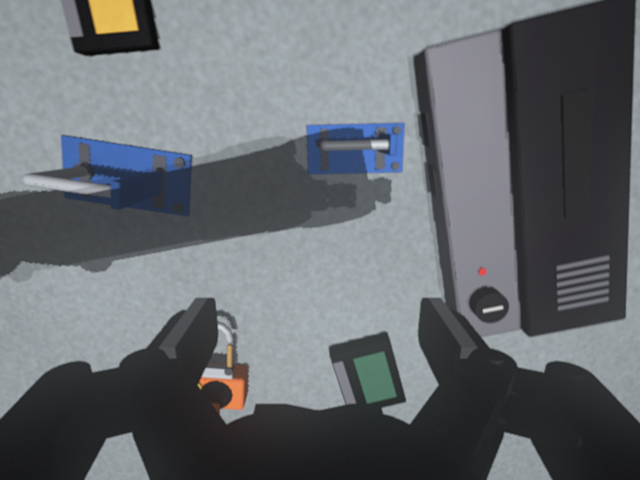

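The wrist view shows the smallest bracket's plate at (307–404, 123–174). Its loop arm runs from the bar's top at (322,147) to the post at (385,145). Now I measure them.

```bash
python3 - <<'E'
from h import *
c=dict(np.load('w1.npz'));P=pts(c);im=c['pixels'];hsv=cv2.cvtColor(im,cv2.COLOR_RGB2HSV)
cv2.imwrite('pics/w1c.png',cv2.resize(im[115:185,300:410,::-1],None,fx=7,fy=7,interpolation=cv2.INTER_CUBIC))
sl=np.zeros((480,640),bool);sl[110:190,295:415]=1
H,S=hsv[...,0].astype(int),hsv[...,1]
b=sl&(H>100)&(H<125)&(S>130)&(P[...,2]<.012)
r=cv2.minAreaRect((P[b][:,:2]*1000).astype(np.float32));print(r, cv2.boxPoints(r))
arm=sl&(P[...,2]>.045)&(P[...,2]<.066)&(S<80)
q=P[arm];print(len(q),q.mean(0),q.max(0));v=cv2.fitLine(q[:,:2].astype(np.float32),cv2.DIST_HUBER,0,.001,.001).ravel();print(v,np.degrees(np.arctan2(v[1],v[0])),cv2.minAreaRect((q[:,:2]*1000).astype(np.float32)))
post=sl&(P[...,2]>.0645)&(P[...,2]<.09)
q=P[post];print('post',len(q),cv2.minAreaRect((q[:,:2]*1000).astype(np.float32)))
E
```

```text
((650.4849853515625, 120.31474304199219), (47.99666976928711, 99.02215576171875), 79.5048828125) [[597.43085  105.73641 ]
 [694.79645   87.699356]
 [703.5391   134.89307 ]
 [606.1735   152.93013 ]]
621 [0.64527379 0.12791009 0.0625131 ] [0.6746647  0.13629385 0.06597021]
[ 0.985326   -0.17068301  0.64918804  0.12730603] -9.827534 ((644.4570922851562, 128.34754943847656), (14.871726036071777, 58.83888244628906), 81.26274108886719)
post 185 ((648.7109985351562, 127.75401306152344), (17.42927360534668, 62.19754409790039), 79.97288513183594)
```

View pics/w1c.png

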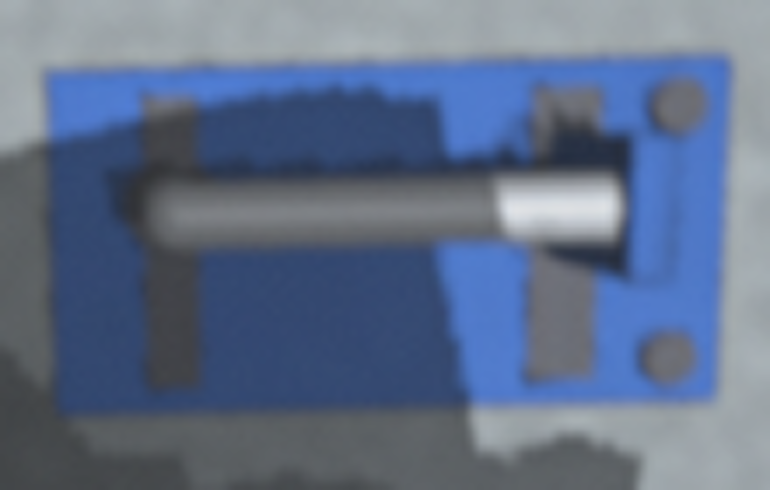

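```bash
python3 - <<'E'
from h import *
st()
plan([(0.436,-0.125,0.20,-15,10)])
E
```

```text
t 1.87 p [0.6027 0.0649 0.2484] yaw -11.7 z [ 0.002 -0.003 -1.   ] F [ 1.42 -3.84 -0.3 ] T [-0.26 -0.12  0.01] g 0.996
[{"translation": [-0.012, 0.022, 0.005], "rot": [0.0, -0.0, 0.3], "grip": 0.0854}, {"translation": [-0.012, 0.022, 0.005], "rot": [0.0, -0.0, 0.3], "grip": 0.0854}, {"translation": [-0.012, 0.022, 0.005], "rot": [0.0, -0.0, 0.3], "grip": 0.0854}, {"translation": [-0.012, 0.022, 0.005], "rot": [0.0, -0.0, 0.3], "grip": 0.0854}, {"translation": [-0.012, 0.022, 0.005], "rot": [0.0, -0.0, 0.4], "grip": 0.0854}]
[{"translation": [-0.012, 0.022, 0.005], "rot": [0.0, -0.0, 0.3], "grip": 0.0854}, {"translation": [-0.012, 0.023, 0.005], "rot": [0.0, -0.0, 0.4], "grip": 0.0854}, {"translation": [-0.012, 0.022, 0.005], "rot": [0.0, -0.0, 0.3], "grip": 0.0854}, {"translation": [-0.012, 0.023, 0.004], "rot": [0.1, -0.1, 0.4], "grip": 0.0854}, {"translation": [-0.011, 0.023, 0.005], "rot": [0.0, -0.0, 0.3], "grip": 0.0854}]
end [ 0.4361 -0.1254  0.1996] -15.0
```

Call:
send_rows(
  commands=[
    {"translation":[-0.012,0.022,0.005],"rot":[0,0,0.3],"grip":0.085},
    {"translation":[-0.012,0.022,0.005],"rot":[0,0,0.3],"grip":0.085},
    {"translation":[-0.012,0.022,0.005],"rot":[0,0,0.3],"grip":0.085},
    {"translation":[-0.012,0.022,0.005],"rot":[0,0,0.3],"grip":0.085},
    {"translation":[-0.012,0.022,0.005],"rot":[0,0,0.4],"grip":0.085},
  ],
)

```text
t: 2.28
eef_pos: [0.5187, -0.0252, 0.2228]
tool_rot: [-0.0, 0.994, -0.11, -0.0]
contact_force: [0.2, -0.4, -0.3]
gripper_width: 0.996
```

Call:
send_rows(
  commands=[
    {"translation":[-0.012,0.023,0.005],"rot":[0,0,0.3],"grip":0.085},
    {"translation":[-0.012,0.023,0.005],"rot":[0,0,0.4],"grip":0.085},
    {"translation":[-0.012,0.023,0.005],"rot":[0,0,0.3],"grip":0.085},
    {"translation":[-0.012,0.023,0.005],"rot":[0,0,0.4],"grip":0.085},
    {"translation":[-0.012,0.023,0.005],"rot":[0,0,0.4],"grip":0.085},
  ],
)

```text
t: 2.7
eef_pos: [0.4339, -0.1234, 0.1981]
tool_rot: [-0.0, 0.992, -0.125, 0.0]
contact_force: [0.5, -0.2, -0.2]
gripper_width: 0.998
```

Call:
send_rows(
  commands=[
    {"translation":[0,0,0],"rot":[0,0,0],"grip":0.085},
    {"translation":[0,0,0],"rot":[0,0,0],"grip":0.085},
    {"translation":[0,0,0],"rot":[0,0,0],"grip":0.085},
    {"translation":[0,0,0],"rot":[0,0,0],"grip":0.085},
    {"translation":[0,0,0],"rot":[0,0,0],"grip":0.085},
  ],
)

```text
t: 3.12
eef_pos: [0.4356, -0.1222, 0.1984]
tool_rot: [0.0, 0.992, -0.125, 0.0]
contact_force: [0.0, 0.8, -0.7]
gripper_width: 0.999
```

```bash
python3 - <<'E'
from h import *
st(); c=snap('wrist','w2'); st()
P=pts(c);hsv=cv2.cvtColor(c['pixels'],cv2.COLOR_RGB2HSV);H,S,V=[hsv[...,i].astype(int) for i in range(3)]
o=(H<17)&(S>150)
for lo,hi in((.02,.036),(.095,.125)):
    m=o&(P[...,2]>lo)&(P[...,2]<hi);q=P[m];print(lo,len(q),q.mean(0).round(4),cv2.minAreaRect((q[:,:2]*1000).astype(np.float32)))
E
```

```text
t 3.12 p [ 0.4356 -0.1222  0.1984] yaw -14.31 z [ 0.001 -0.    -1.   ] F [ 0.03  0.75 -0.68] T [ 0.   -0.   -0.02] g 0.999
t 3.17 p [ 0.4355 -0.1223  0.1984] yaw -14.33 z [ 0. -0. -1.] F [-0.1  -0.81  0.29] T [-0.03  0.02 -0.05] g 0.997
0.02 20 [ 0.4165 -0.1424  0.0306] ((428.8218994140625, -146.47653198242188), (3.41874098777771, 56.74564743041992), 71.19857788085938)
0.095 0 [nan nan nan] ((0.0, 0.0), (0.0, 0.0), 0.0)<stdin>:6: RuntimeWarning: Mean of empty slice.
  ret = um.true_divide(
```

View pics/w2.png

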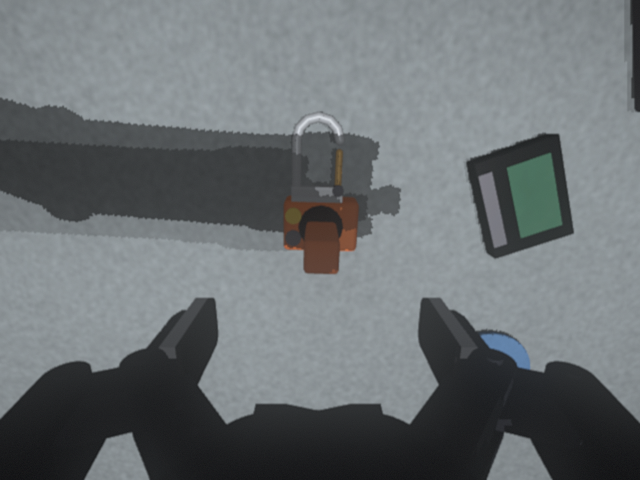

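The joystick lies between the jaws: stick at (322,248), hook at (318,115–195), gate on the right at (339,168).

```bash
python3 - <<'E'
from h import *
c=dict(np.load('w2.npz'));P=pts(c);hsv=cv2.cvtColor(c['pixels'],cv2.COLOR_RGB2HSV);H,S,V=[hsv[...,i].astype(int) for i in range(3)]
sl=np.zeros((480,640),bool);sl[100:285,270:370]=1
o=sl&(S>100)
for lo,hi in((.024,.036),(.1,.12)):
    m=o&(P[...,2]>lo)&(P[...,2]<hi);q=P[m];print(lo,len(q),q.mean(0).round(4),cv2.minAreaRect((q[:,:2]*1000).astype(np.float32)))
m=sl&(P[...,2]>.015)&(P[...,2]<.033)&(np.arange(480)[:,None]<185);q=P[m]
r=cv2.minAreaRect((q[:,:2]*1000).astype(np.float32));print(len(q),r)
E
```

```text
0.024 1781 [ 0.4437 -0.1192  0.0313] ((442.7088623046875, -106.74842834472656), (88.16133880615234, 64.41011810302734), 74.81781768798828)
0.1 1223 [ 0.4378 -0.1247  0.1105] ((437.4488830566406, -126.2908935546875), (22.790998458862305, 23.342870712280273), 74.1485366821289)
1389 ((451.3567810058594, -62.833473205566406), (59.76580047607422, 43.288394927978516), 74.48527526855469)
```

Call:
send_rows(
  commands=[
    {"translation":[0.001,0.001,0.015],"rot":[0,0,0.5],"grip":0.085},
    {"translation":[0.001,0.001,0.015],"rot":[0,0,0.5],"grip":0.085},
    {"translation":[0,0.001,0.015],"rot":[0,0,0],"grip":0.085},
    {"translation":[0,0.001,0.015],"rot":[0,0,0],"grip":0.085},
    {"translation":[0,0,0.015],"rot":[0,0,0],"grip":0.085},
  ],
)

```text
t: 3.58
eef_pos: [0.4361, -0.1271, 0.1226]
tool_rot: [0.0, 0.991, -0.134, 0.0]
contact_force: [0.5, -0.6, 0.2]
gripper_width: 0.994
```

Call:
send_rows(
  commands=[
    {"translation":[0,0,0.012],"rot":[0,0,0],"grip":0.085},
    {"translation":[0,0,0.012],"rot":[0,0,0],"grip":0.085},
    {"translation":[0,0,0.01],"rot":[0,0,0],"grip":0.085},
    {"translation":[0,0,0.008],"rot":[0,0,0],"grip":0.085},
    {"translation":[0,0,0.003],"rot":[0,0,0],"grip":0.085},
  ],
)

```text
t: 4.0
eef_pos: [0.4354, -0.1272, 0.0773]
tool_rot: [0.0, 0.991, -0.134, -0.001]
contact_force: [-0.6, -0.5, 0.6]
gripper_width: 0.995
```

Call:
send_rows(
  commands=[
    {"translation":[0,0,0],"rot":[0,0,0],"grip":0.03},
    {"translation":[0,0,0],"rot":[0,0,0],"grip":0.015},
    {"translation":[0,0,0],"rot":[0,0,0],"grip":0.015},
    {"translation":[0,0,0],"rot":[0,0,0],"grip":0.015},
    {"translation":[0,0,0],"rot":[0,0,0],"grip":0.015},
  ],
  force=100,
)

```text
t: 4.42
eef_pos: [0.436, -0.1275, 0.0787]
tool_rot: [-0.0, 0.991, -0.134, 0.001]
contact_force: [1.0, -0.3, 2.3]
gripper_width: 0.294
```

Call:
send_rows(
  commands=[
    {"translation":[0,0,0],"rot":[0,0,0],"grip":0.01},
    {"translation":[0,0,0],"rot":[0,0,0],"grip":0.01},
    {"translation":[0,0,0],"rot":[0,0,0],"grip":0.01},
    {"translation":[0,0,0],"rot":[0,0,0],"grip":0.01},
    {"translation":[0,0,0],"rot":[0,0,0],"grip":0.01},
  ],
)

```text
t: 4.83
eef_pos: [0.4362, -0.1275, 0.0788]
tool_rot: [-0.0, 0.991, -0.134, 0.001]
contact_force: [-0.4, 0.8, 7.5]
gripper_width: 0.268
```

```bash
python3 - <<'E'
from h import *
st(); c=snap('wrist','w3'); st()
E
```

```text
t 4.83 p [ 0.4362 -0.1275  0.0788] yaw -15.42 z [ 0.001  0.    -1.   ] F [-0.38  0.85  7.48] T [0.09 0.28 0.  ] g 0.268
t 4.88 p [ 0.4362 -0.1276  0.0788] yaw -15.43 z [ 0.001  0.    -1.   ] F [ 1.22 -0.86  6.46] T [ 0.12  0.29 -0.04] g 0.271
```

View pics/w3.png

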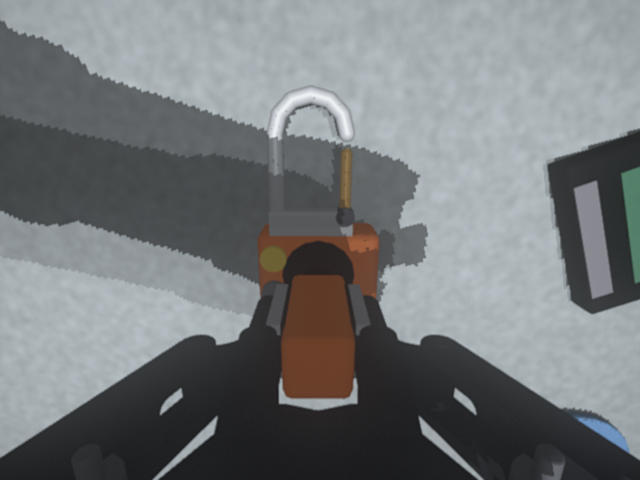

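```bash
python3 - <<'E'
from h import *
c=dict(np.load('w3.npz'));P=pts(c)
o=np.array([0.4362,-0.1275]);a=np.radians(-15.4);ex=np.array([np.cos(a),np.sin(a)]);ey=np.array([-np.sin(a),np.cos(a)])
L=np.stack([(P[...,:2]-o)@ex,(P[...,:2]-o)@ey],-1)*1000
sl=np.zeros((480,640),bool);sl[80:212,255:365]=1
m=sl&(P[...,2]>.016)&(P[...,2]<.034);q=L[m];print(len(q),np.percentile(q,[0,1,99,100],axis=0),np.median(P[m][:,2]))
b=m&(np.arange(480)[:,None]>150)
for r in range(155,205,10):
    x=L[r][m[r]];print(r,x.round(1)[:,0].min(),x[:,0].max().round(1),x[:,1].mean().round(1), np.sort(x[:,0].round(0))[::3])
plan([(0.4362,-0.1275,0.086,-15.4,5),(0.5694,0.0812,0.086,-10.4,15)],grip=0.01)
E
```

```text
4276 [[-25.56279378  34.98978349]
 [-24.92684578  35.26198829]
 [ 17.33934843  94.62371384]
 [ 18.41805615  96.11349115]] 0.02872034777827251
155 -25.1 17.2 63.6 [-25. -23. -22. -20. -19. -18.  13.  14.  15.  17.]
165 -24.9 17.3 58.7 [-25. -23. -22. -20. -19. -17.  13.  14.  16.  17.]
175 -25.0 17.5 53.7 [-25. -23. -22. -20. -19. -17.  13.  14.  16.  18.]
185 -24.8 17.0 48.6 [-25. -23. -21. -20. -18.  12.  13.  15.  16.]
195 -25.0 17.3 43.5 [-25. -23. -22. -20. -19.  11.  13.  14.  16.]
[{"translation": [0.0, -0.0, -0.0014], "rot": [-0.0, -0.0, -0.0], "grip": 0.01}, {"translation": [0.0, -0.0, -0.0014], "rot": [-0.0, -0.0, -0.0], "grip": 0.01}, {"translation": [0.0, -0.0, -0.0015], "rot": [-0.0, -0.0, -0.0], "grip": 0.01}, {"translation": [0.0, -0.0, -0.0014], "rot": [-0.0, -0.0, -0.0], "grip": 0.01}, {"translation": [0.0, -0.0001, -0.0015], "rot": [-0.0, -0.1, -0.0], "grip": 0.01}]
[{"translation": [0.005, -0.016, 0.0], "rot": [-0.0, 0.0, -0.3], "grip": 0.01}, {"translation": [0.005, -0.016, 0.0], "rot": [-0.0, 0.0, -0.3], "grip": 0.01}, {"translation": [0.005, -0.016, 0.0], "rot": 
[... 317 characters left out ...]
[-0.0, 0.0, -0.3], "grip": 0.01}, {"translation": [0.006, -0.015, 0.0], "rot": [-0.0, 0.0, -0.4], "grip": 0.01}, {"translation": [0.006, -0.015, 0.0], "rot": [-0.0, 0.0, -0.3], "grip": 0.01}, {"translation": [0.006, -0.015, 0.0], "rot": [-0.0, 0.0, -0.4], "grip": 0.01}]
[{"translation": [0.006, -0.016, 0.0], "rot": [-0.0, 0.0, -0.3], "grip": 0.01}, {"translation": [0.006, -0.015, 0.0], "rot": [-0.0, 0.0, -0.4], "grip": 0.01}, {"translation": [0.006, -0.016, 0.0], "rot": [-0.0, 0.0, -0.3], "grip": 0.01}, {"translation": [0.006, -0.015, 0.0], "rot": [-0.0, 0.0, -0.4], "grip": 0.01}, {"translation": [0.005, -0.015, 0.0], "rot": [-0.0, 0.0, -0.3], "grip": 0.01}]
end [0.5692 0.0808 0.0861] -10.43
```

Call:
send_rows(
  commands=[
    {"translation":[0,0,-0.0015],"rot":[0,0,0],"grip":0.01},
    {"translation":[0,0,-0.0015],"rot":[0,0,0],"grip":0.01},
    {"translation":[0,0,-0.0015],"rot":[0,0,0],"grip":0.01},
    {"translation":[0,0,-0.0015],"rot":[0,0,0],"grip":0.01},
    {"translation":[0,0,-0.0015],"rot":[0,0,0],"grip":0.01},
  ],
)

```text
t: 5.3
eef_pos: [0.4353, -0.1274, 0.0858]
tool_rot: [0.0, 0.991, -0.134, -0.0]
contact_force: [-0.1, -0.1, -4.3]
gripper_width: 0.268
```

Call:
send_rows(
  commands=[
    {"translation":[0.005,-0.016,0],"rot":[0,0,-0.3],"grip":0.01},
    {"translation":[0.005,-0.016,0],"rot":[0,0,-0.3],"grip":0.01},
    {"translation":[0.005,-0.016,0],"rot":[0,0,-0.3],"grip":0.01},
    {"translation":[0.005,-0.016,0],"rot":[0,0,-0.3],"grip":0.01},
    {"translation":[0.005,-0.016,0],"rot":[0,0,-0.3],"grip":0.01},
  ],
)

```text
t: 5.72
eef_pos: [0.4805, -0.0558, 0.0858]
tool_rot: [0.0, 0.993, -0.121, -0.0]
contact_force: [0.4, -0.1, -4.9]
gripper_width: 0.269
```

Call:
send_rows(
  commands=[
    {"translation":[0.005,-0.015,0],"rot":[0,0,-0.4],"grip":0.01},
    {"translation":[0.005,-0.015,0],"rot":[0,0,-0.3],"grip":0.01},
    {"translation":[0.006,-0.015,0],"rot":[0,0,-0.4],"grip":0.01},
    {"translation":[0.006,-0.015,0],"rot":[0,0,-0.3],"grip":0.01},
    {"translation":[0.006,-0.015,0],"rot":[0,0,-0.4],"grip":0.01},
  ],
)

```text
t: 6.13
eef_pos: [0.5255, 0.0113, 0.0858]
tool_rot: [0.0, 0.994, -0.105, -0.0]
contact_force: [-0.4, -0.0, -4.0]
gripper_width: 0.266
```

Call:
send_rows(
  commands=[
    {"translation":[0.006,-0.015,0],"rot":[0,0,-0.3],"grip":0.01},
    {"translation":[0.006,-0.015,0],"rot":[0,0,-0.4],"grip":0.01},
    {"translation":[0.006,-0.015,0],"rot":[0,0,-0.3],"grip":0.01},
    {"translation":[0.005,-0.012,0],"rot":[0,0,-0.4],"grip":0.01},
    {"translation":[0.003,-0.008,0],"rot":[0,0,-0.3],"grip":0.01},
  ],
)

```text
t: 6.55
eef_pos: [0.5643, 0.0707, 0.0857]
tool_rot: [-0.0, 0.996, -0.09, 0.0]
contact_force: [0.1, 0.2, -4.0]
gripper_width: 0.266
```

Call:
send_rows(
  commands=[
    {"translation":[0,0,0],"rot":[0,0,0],"grip":0.01},
    {"translation":[0,0,0],"rot":[0,0,0],"grip":0.01},
    {"translation":[0,0,0],"rot":[0,0,0],"grip":0.01},
    {"translation":[0,0,0],"rot":[0,0,0],"grip":0.01},
    {"translation":[0,0,0],"rot":[0,0,0],"grip":0.01},
  ],
)

```text
t: 6.97
eef_pos: [0.5627, 0.0676, 0.0858]
tool_rot: [0.0, 0.996, -0.092, -0.0]
contact_force: [0.4, 0.5, -4.0]
gripper_width: 0.264
```

```bash
python3 - <<'E'
from h import *
st(); c=snap('wrist','w4'); st()
o=get_obs()['eef_pos'][:2];a=np.radians(-10.4);ex=np.array([np.cos(a),np.sin(a)]);ey=np.array([-np.sin(a),np.cos(a)])
b=np.array([.6195,.133])-o;print(b@ex,b@ey)
E
```

```text
t 6.97 p [0.5627 0.0676 0.0858] yaw -10.51 z [-0. -0. -1.] F [ 0.38  0.49 -3.99] T [-0.04  0.04  0.03] g 0.264
t 7.02 p [0.5628 0.0678 0.0859] yaw -10.5 z [-0. -0. -1.] F [-0.06 -0.28 -3.7 ] T [-0.06  0.07 -0.01] g 0.268
0.04396111998008322 0.07439254778218621
```

View pics/w4.png

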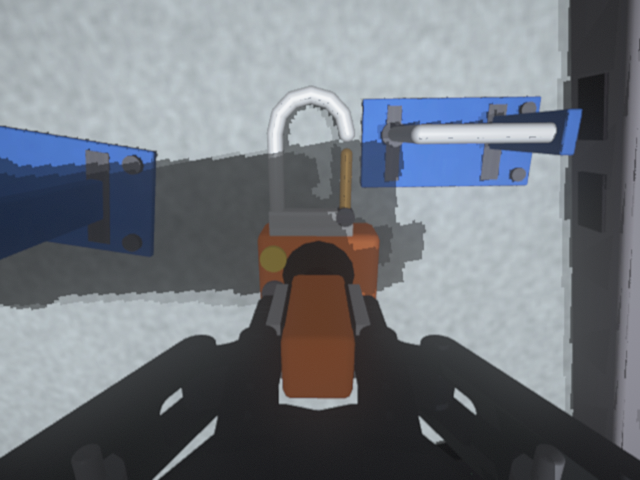

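The bar stands at (388–415,134). That is level with the nose at (350,137), so the joystick must advance about 14 mm along +y before I press the gate (345,150–215). I now measure this in the tool frame.

```bash
python3 - <<'E'
from h import *
c=dict(np.load('w4.npz'));P=pts(c)
o=np.array([.5627,.0676]);a=np.radians(-10.5);ex=np.array([np.cos(a),np.sin(a)]);ey=np.array([-np.sin(a),np.cos(a)])
L=np.concatenate([np.stack([(P[...,:2]-o)@ex,(P[...,:2]-o)@ey],-1),P[...,2:]],-1)*1000
for u in range(380,425,4):
    s=L[118:150,u]; m=s[:,2]>8; print(u,(118+np.where(m)[0][[0,-1]]) if m.any() else '', s[m].mean(0).round(1) if m.any() else '')
for r in (128,134,140): print(r,L[r,384:424:3].round(1).tolist())
s=L[100:190,355:545];z=s[...,2]
b=(z>2)&(z<7);q=s[b][:,:2];print('plate',cv2.minAreaRect(q.astype(np.float32)),np.percentile(q,[1,99],axis=0))
b=(z>50)&(z<66);b[:,90:]=0;print('arm y',s[b].mean(0),np.percentile(s[b],[2,98],axis=0))
E
```

```text
380  
384 [127 141] [35.  73.5 24.3]
388 [123 144] [37.9 74.1 19.7]
392 [121 145] [41.  73.8 15.2]
396 [121 145] [41.7 74.5 21.8]
400 [122 143] [41.8 74.1 31.1]
404 [125 141] [40.7 74.1 44.1]
408 [125 142] [40.3 73.9 53.1]
412 [125 142] [40.4 73.9 59.7]
416 [124 143] [41.6 73.9 61.5]
420 [124 143] [42.9 73.9 62.6]
424 [124 143] [44.6 73.9 62.7]
128 [[37.7, 76.8, 8.8], [39.3, 76.8, 8.9], [40.9, 76.8, 9.5], [40.4, 76.6, 19.9], [40.3, 76.5, 27.6], [40.5, 76.5, 33.6], [40.6, 76.4, 39.9], [40.4, 76.3, 46.6], [40.2, 76.2, 52.7], [40.1, 76.2, 58.2], [40.3, 76.1, 62.5], [41.7, 76.1, 61.9], [42.6, 76.1, 62.9], [43.6, 76.1, 63.9]]
134 [[38.0, 73.5, 8.2], [39.6, 73.5, 8.4], [39.4, 73.6, 17.7], [39.5, 73.6, 25.3], [39.5, 73.6, 32.2], [39.5, 73.6, 38.9], [39.7, 73.7, 44.3], [39.5, 73.7, 51.1], [39.4, 73.7, 56.6], [39.9, 73.7, 59.8], [40.6, 73.7, 62.0], [41.7, 73.7, 62.7], [42.5, 73.7, 64.1], [43.5, 73.7, 65.0]]
140 [[38.2, 70.3, 8.0], [39.7, 70.3, 9.1], [41.7, 70.3, 7.5], [41.7, 70.4, 15.6], [41.4, 70.6, 24.7], [41.2, 70.7, 32.3], [40.7, 70.9, 40.9], [40.8, 71.0, 46.6], [40.7, 71.1, 52.5], [40.6, 71.2, 57.9], [40.9, 71.3, 61.4], [42.3, 71.3, 61.1], [43.3, 71.3, 62.0], [44.5, 71.3, 62.3]]
plate ((79.86311340332031, 66.63847351074219), (50.66000747680664, 116.52722930908203), 89.9969253540039) [[ 24.6472565   42.53892334]
 [130.2770064   91.74259182]]
arm y [45.51462804 73.92434597 61.47854876] [[39.53754217 70.0486042  51.32028006]
 [52.70877339 77.7129405  64.21712502]]
```

Call:
send_rows(
  commands=[
    {"translation":[0.002,-0.003,0],"rot":[0,0,0],"grip":0.01},
    {"translation":[0.003,-0.003,0],"rot":[0,0,0],"grip":0.01},
    {"translation":[0.003,-0.003,0],"rot":[0,0,0],"grip":0.01},
    {"translation":[0.003,-0.003,0],"rot":[0,0,0],"grip":0.01},
    {"translation":[0.002,-0.001,0],"rot":[0,0,0],"grip":0.01},
  ],
)

```text
t: 7.43
eef_pos: [0.5791, 0.0799, 0.0858]
tool_rot: [-0.0, 0.996, -0.09, 0.0]
contact_force: [0.4, 0.2, -3.7]
gripper_width: 0.271
```

Call:
send_rows(
  commands=[
    {"translation":[0.001,0,0],"rot":[0,0,0],"grip":0.01},
    {"translation":[0.001,0,0],"rot":[0,0,0],"grip":0.01},
    {"translation":[0,0,0],"rot":[0,0,0],"grip":0.01},
    {"translation":[0,0,0],"rot":[0,0,0],"grip":0.01},
    {"translation":[0,0,0],"rot":[0,0,0],"grip":0.01},
  ],
)

```text
t: 7.85
eef_pos: [0.58, 0.0785, 0.0858]
tool_rot: [0.0, 0.996, -0.091, -0.0]
contact_force: [0.8, -0.6, -4.3]
gripper_width: 0.271
```

```bash
cat > m.py <<'E'
from h import *
import sys
st(); o=get_obs()['eef_pos'][:2]; c=snap('wrist',sys.argv[1])
a=np.radians(-10.5);ex=np.array([np.cos(a),np.sin(a)]);ey=np.array([-np.sin(a),np.cos(a)])
bar=np.array([.5627,.0676])+.0435*ex+.0738*ey
print('bar in tool (pred)',((bar-o)@ex*1000).round(1),((bar-o)@ey*1000).round(1), 'F ex',(get_obs()['contact_force'][:2]@ex).round(2),'F ey',(get_obs()['contact_force'][:2]@ey).round(2))
E
python3 m.py w5
```

```text
t 7.85 p [0.58   0.0785 0.0858] yaw -10.44 z [-0. -0. -1.] F [ 0.8  -0.55 -4.28] T [-0.06 -0.04  0.05] g 0.271
bar in tool (pred) 28.4 60.0 F ex 0.11 F ey 0.34
```

View pics/w5.png

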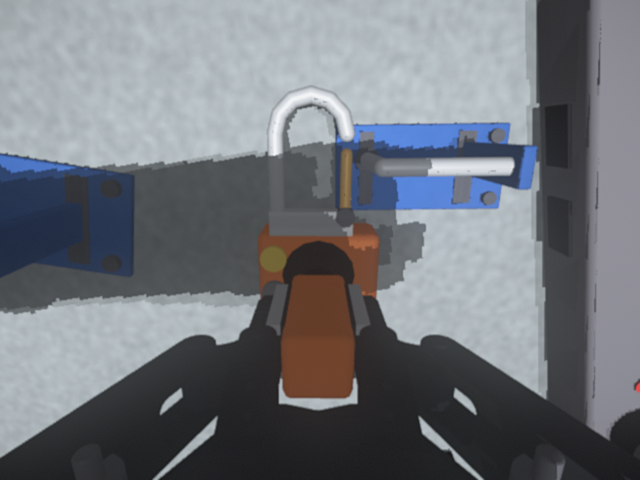

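The bar (372,165) is now beside the middle of the gate. I press slowly along +x.

Call:
send_rows(
  commands=[
    {"translation":[0.002,0,0],"rot":[0,0,0],"grip":0.01},
    {"translation":[0.002,0,0],"rot":[0,0,0],"grip":0.01},
    {"translation":[0.002,0,0],"rot":[0,0,0],"grip":0.01},
    {"translation":[0.001,0,0],"rot":[0,0,0],"grip":0.01},
    {"translation":[0.001,0,0],"rot":[0,0,0],"grip":0.01},
  ],
)

```text
t: 8.32
eef_pos: [0.5876, 0.0773, 0.0856]
tool_rot: [0.0, 0.996, -0.091, -0.001]
contact_force: [-1.5, -0.0, -2.6]
gripper_width: 0.265
```

Call:
send_rows(
  commands=[
    {"translation":[0.001,0,0],"rot":[0,0,0],"grip":0.01},
    {"translation":[0.001,0,0],"rot":[0,0,0],"grip":0.01},
    {"translation":[0.001,0,0],"rot":[0,0,0],"grip":0.01},
    {"translation":[0.001,0,0],"rot":[0,0,0],"grip":0.01},
    {"translation":[0.001,0,0],"rot":[0,0,0],"grip":0.01},
  ],
)

```text
t: 8.73
eef_pos: [0.5927, 0.0763, 0.0856]
tool_rot: [0.0, 0.996, -0.091, -0.0]
contact_force: [-2.9, 0.2, -3.4]
gripper_width: 0.267
```

```bash
python3 m.py w6
```

```text
t 8.73 p [0.5927 0.0763 0.0856] yaw -10.42 z [-0.001 -0.    -1.   ] F [-2.93  0.24 -3.44] T [0.04 0.71 0.17] g 0.267
bar in tool (pred) 15.6 59.7 F ex -2.08 F ey 0.43
```

View pics/w6.png

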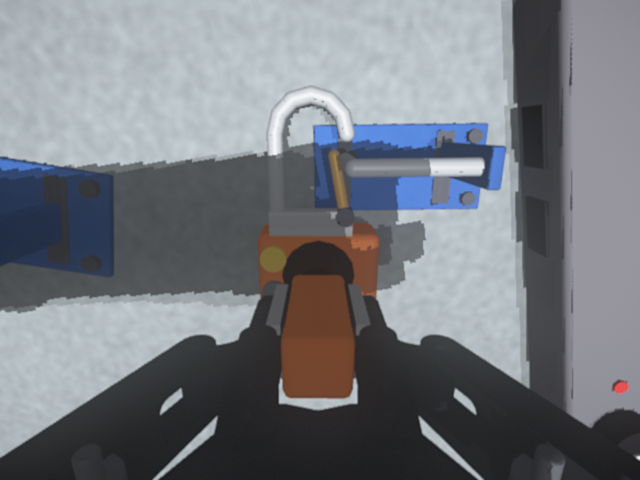

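The gate (332–345,150–210) is opening and the bar clears the nose. I continue another 20 mm.

Call:
send_rows(
  commands=[
    {"translation":[0.0015,0,0],"rot":[0,0,0],"grip":0.01},
    {"translation":[0.0015,0,0],"rot":[0,0,0],"grip":0.01},
    {"translation":[0.0015,0,0],"rot":[0,0,0],"grip":0.01},
    {"translation":[0.0015,0,0],"rot":[0,0,0],"grip":0.01},
    {"translation":[0.0015,0,0],"rot":[0,0,0],"grip":0.01},
  ],
)

```text
t: 9.2
eef_pos: [0.6003, 0.075, 0.0857]
tool_rot: [0.0, 0.996, -0.091, -0.0]
contact_force: [-2.9, 0.4, -3.2]
gripper_width: 0.268
```

Call:
send_rows(
  commands=[
    {"translation":[0.0015,0,0],"rot":[0,0,0],"grip":0.01},
    {"translation":[0.0015,0,0],"rot":[0,0,0],"grip":0.01},
    {"translation":[0.0015,0,0],"rot":[0,0,0],"grip":0.01},
    {"translation":[0.0015,0,0],"rot":[0,0,0],"grip":0.01},
    {"translation":[0.0015,0,0],"rot":[0,0,0],"grip":0.01},
  ],
)

```text
t: 9.62
eef_pos: [0.6078, 0.0733, 0.0858]
tool_rot: [0.0, 0.996, -0.091, -0.0]
contact_force: [-3.5, 0.8, -4.0]
gripper_width: 0.266
```

```bash
python3 m.py w7
```

```text
t 9.62 p [0.6078 0.0733 0.0858] yaw -10.43 z [-0. -0. -1.] F [-3.52  0.85 -3.97] T [-0.04  0.96  0.17] g 0.266
bar in tool (pred) 0.2 59.9 F ex -2.4 F ey -0.32
```

View pics/w7.png

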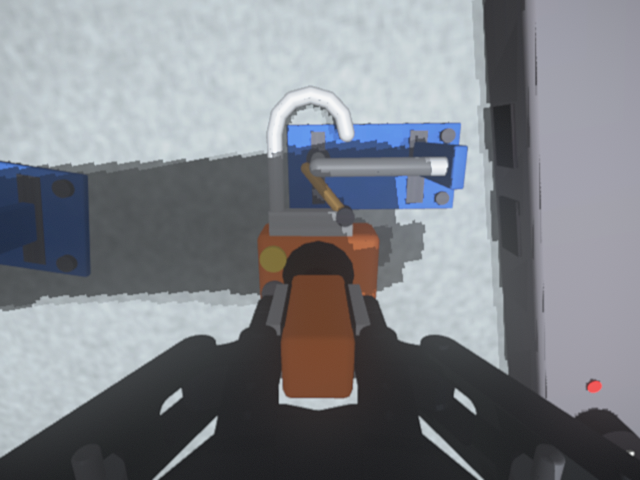

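Call:
send_rows(
  commands=[
    {"translation":[0.001,0,0],"rot":[0,0,0],"grip":0.01},
    {"translation":[0.001,0,0],"rot":[0,0,0],"grip":0.01},
    {"translation":[0.001,0,0],"rot":[0,0,0],"grip":0.01},
    {"translation":[0.001,0,0],"rot":[0,0,0],"grip":0.01},
    {"translation":[0.0005,0,0],"rot":[0,0,0],"grip":0.01},
  ],
)

```text
t: 10.08
eef_pos: [0.6124, 0.0725, 0.0858]
tool_rot: [0.0, 0.996, -0.091, 0.0]
contact_force: [-3.3, -1.0, -4.3]
gripper_width: 0.267
```

Call:
send_rows(
  commands=[
    {"translation":[0,0.001,0],"rot":[0,0,0],"grip":0.01},
    {"translation":[0,0.002,0],"rot":[0,0,0],"grip":0.01},
    {"translation":[0,0.002,0],"rot":[0,0,0],"grip":0.01},
    {"translation":[0,0.002,0],"rot":[0,0,0],"grip":0.01},
    {"translation":[0,0.002,0],"rot":[0,0,0],"grip":0.01},
  ],
)

```text
t: 10.5
eef_pos: [0.6118, 0.064, 0.0863]
tool_rot: [-0.0, 0.996, -0.091, 0.001]
contact_force: [0.2, -1.0, -4.2]
gripper_width: 0.271
```

Call:
send_rows(
  commands=[
    {"translation":[0,0.002,0],"rot":[0,0,0],"grip":0.01},
    {"translation":[0,0.002,0],"rot":[0,0,0],"grip":0.01},
    {"translation":[0,0.002,0],"rot":[0,0,0],"grip":0.01},
    {"translation":[0,0.002,0],"rot":[0,0,0],"grip":0.01},
    {"translation":[0,0.002,0],"rot":[0,0,0],"grip":0.01},
  ],
)

```text
t: 10.92
eef_pos: [0.6088, 0.054, 0.0858]
tool_rot: [-0.0, 0.996, -0.091, 0.0]
contact_force: [-0.4, -1.7, -3.3]
gripper_width: 0.27
```

```bash
python3 m.py w8
```

```text
t 10.92 p [0.6088 0.054  0.0858] yaw -10.43 z [ 0.  0. -1.] F [-0.43 -1.73 -3.35] T [-0.    0.04 -0.01] g 0.27
bar in tool (pred) -4.3 78.8 F ex -0.51 F ey -0.67
```

View pics/w8.png

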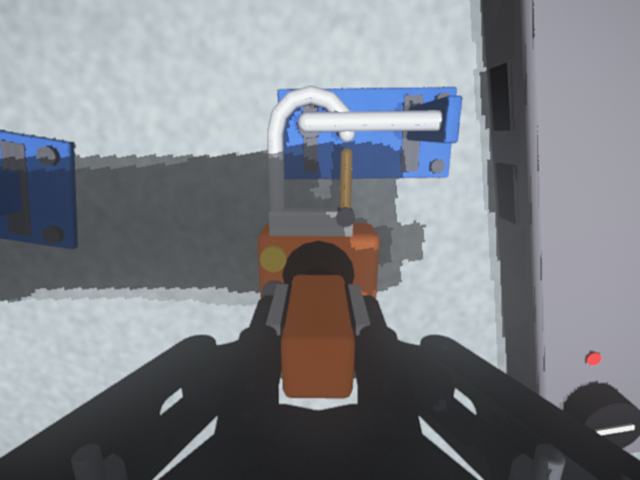

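The gate is shut (345,150–210) with the bar inside the hook at (305,120). I ease into the tug.

Call:
send_rows(
  commands=[
    {"translation":[0,0.001,0],"rot":[0,0,0],"grip":0.01},
    {"translation":[0,0.001,0],"rot":[0,0,0],"grip":0.01},
    {"translation":[0,0.001,0],"rot":[0,0,0],"grip":0.01},
    {"translation":[0,0.0005,0],"rot":[0,0,0],"grip":0.01},
    {"translation":[0,0.0005,0],"rot":[0,0,0],"grip":0.01},
  ],
)

```text
t: 11.38
eef_pos: [0.608, 0.0501, 0.0858]
tool_rot: [-0.0, 0.996, -0.091, 0.0]
contact_force: [0.3, -0.4, -3.5]
gripper_width: 0.268
```

Call:
send_rows(
  commands=[
    {"translation":[0,0.0003,0],"rot":[0,0,0],"grip":0.01},
    {"translation":[0,0.0003,0],"rot":[0,0,0],"grip":0.01},
    {"translation":[0,0.0003,0],"rot":[0,0,0],"grip":0.01},
    {"translation":[0,0.0003,0],"rot":[0,0,0],"grip":0.01},
    {"translation":[0,0,0],"rot":[0,0,0],"grip":0.01},
  ],
)

```text
t: 11.8
eef_pos: [0.6078, 0.049, 0.0858]
tool_rot: [-0.0, 0.996, -0.091, -0.0]
contact_force: [-0.5, 0.2, -4.7]
gripper_width: 0.265
```

```bash
python3 m.py w9
```

```text
t 11.8 p [0.6078 0.049  0.0858] yaw -10.43 z [ 0.  0. -1.] F [-0.5   0.15 -4.65] T [ 0.02 -0.02 -0.01] g 0.265
bar in tool (pred) -4.3 83.9 F ex 0.15 F ey 0.67
```

Nearly in contact. From here I use small steps.

Call:
send_rows(
  commands=[
    {"translation":[0,0.0003,0],"rot":[0,0,0],"grip":0.01},
    {"translation":[0,0.0003,0],"rot":[0,0,0],"grip":0.01},
    {"translation":[0,0.0003,0],"rot":[0,0,0],"grip":0.01},
    {"translation":[0,0.0003,0],"rot":[0,0,0],"grip":0.01},
    {"translation":[0,0,0],"rot":[0,0,0],"grip":0.01},
  ],
)

```text
t: 12.27
eef_pos: [0.6077, 0.0486, 0.0858]
tool_rot: [-0.0, 0.996, -0.091, 0.0]
contact_force: [1.2, 3.2, -5.5]
gripper_width: 0.27
```

Call:
send_rows(
  commands=[
    {"translation":[0,0.0003,0],"rot":[0,0,0],"grip":0.01},
    {"translation":[0,0.0003,0],"rot":[0,0,0],"grip":0.01},
    {"translation":[0,0.0002,0],"rot":[0,0,0],"grip":0.01},
    {"translation":[0,0,0],"rot":[0,0,0],"grip":0.01},
    {"translation":[0,0,0],"rot":[0,0,0],"grip":0.01},
  ],
)

```text
t: 12.68
eef_pos: [0.6076, 0.0484, 0.0858]
tool_rot: [-0.001, 0.996, -0.09, 0.0]
contact_force: [2.2, 4.6, -6.0]
gripper_width: 0.269
```

```bash
python3 m.py w10
```

```text
t 12.68 p [0.6076 0.0484 0.0858] yaw -10.37 z [ 0.     0.001 -1.   ] F [ 2.25  4.64 -6.  ] T [ 1.26 -0.28 -0.02] g 0.269
bar in tool (pred) -4.2 84.5 F ex 1.09 F ey 5.97
```

Call:
send_rows(
  commands=[
    {"translation":[0,0.0003,0],"rot":[0,0,0],"grip":0.01},
    {"translation":[0,0.0002,0],"rot":[0,0,0],"grip":0.01},
    {"translation":[0,0,0],"rot":[0,0,0],"grip":0.01},
    {"translation":[0,0,0],"rot":[0,0,0],"grip":0.01},
    {"translation":[0,0,0],"rot":[0,0,0],"grip":0.01},
  ],
)

```text
t: 13.15
eef_pos: [0.6077, 0.0483, 0.0857]
tool_rot: [-0.001, 0.996, -0.09, 0.0]
contact_force: [1.7, 6.0, -6.5]
gripper_width: 0.269
```

```bash
python3 m.py w11; python3 -c "
from h import *
st()"
```

```text
t 13.15 p [0.6077 0.0483 0.0857] yaw -10.36 z [ 0.     0.002 -1.   ] F [ 1.74  6.02 -6.54] T [ 1.42 -0.36 -0.12] g 0.269
bar in tool (pred) -4.2 84.6 F ex 0.44 F ey 7.02
t 13.2 p [0.6077 0.0483 0.0857] yaw -10.36 z [ 0.001  0.002 -1.   ] F [ 1.71  6.82 -7.29] T [ 1.41 -0.45 -0.11] g 0.269
```

View pics/w11.png

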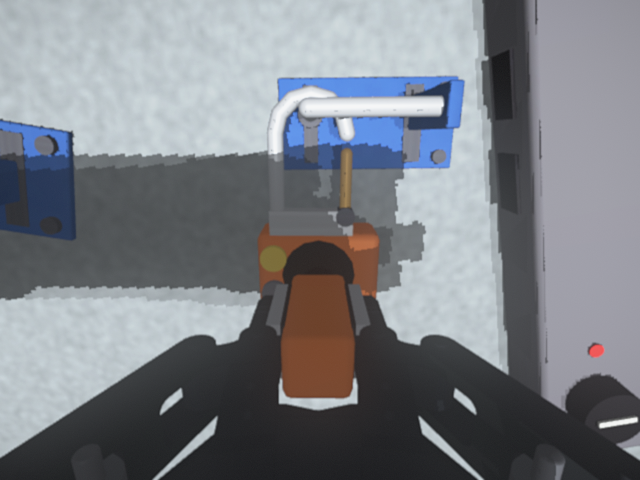

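The bar sits in the bend at (308,106), the gate is shut (345,150–210), and the tug is about 7 N. I add a little and hold.

Call:
send_rows(
  commands=[
    {"translation":[0,0.0002,0],"rot":[0,0,0],"grip":0.01},
    {"translation":[0,0,0],"rot":[0,0,0],"grip":0.01},
    {"translation":[0,0,0],"rot":[0,0,0],"grip":0.01},
    {"translation":[0,0,0],"rot":[0,0,0],"grip":0.01},
    {"translation":[0,0,0],"rot":[0,0,0],"grip":0.01},
  ],
)

```text
t: 13.62
eef_pos: [0.6076, 0.0482, 0.0857]
tool_rot: [-0.001, 0.996, -0.09, 0.0]
contact_force: [1.2, 6.1, -6.7]
gripper_width: 0.27
```

Call:
send_rows(
  commands=[
    {"translation":[0,0,0],"rot":[0,0,0],"grip":0.01},
    {"translation":[0,0,0],"rot":[0,0,0],"grip":0.01},
    {"translation":[0,0,0],"rot":[0,0,0],"grip":0.01},
    {"translation":[0,0,0],"rot":[0,0,0],"grip":0.01},
    {"translation":[0,0,0],"rot":[0,0,0],"grip":0.01},
  ],
)

```text
t: 14.03
eef_pos: [0.6077, 0.0483, 0.0857]
tool_rot: [-0.001, 0.996, -0.09, 0.0]
contact_force: [2.0, 6.0, -7.3]
gripper_width: 0.268
```

Call:
send_rows(
  commands=[
    {"translation":[0,0,0],"rot":[0,0,0],"grip":0.01},
    {"translation":[0,0,0],"rot":[0,0,0],"grip":0.01},
    {"translation":[0,0,0],"rot":[0,0,0],"grip":0.01},
    {"translation":[0,0,0],"rot":[0,0,0],"grip":0.01},
    {"translation":[0,0,0],"rot":[0,0,0],"grip":0.01},
  ],
)

```text
t: 14.45
eef_pos: [0.6076, 0.0483, 0.0857]
tool_rot: [-0.001, 0.996, -0.09, 0.0]
contact_force: [2.4, 7.3, -6.3]
gripper_width: 0.268
```

Call:
send_rows(
  commands=[
    {"translation":[0,0,0],"rot":[0,0,0],"grip":0.01},
    {"translation":[0,0,0],"rot":[0,0,0],"grip":0.01},
    {"translation":[0,0,0],"rot":[0,0,0],"grip":0.01},
    {"translation":[0,0,0],"rot":[0,0,0],"grip":0.01},
    {"translation":[0,0,0],"rot":[0,0,0],"grip":0.01},
  ],
)

```text
t: 14.87
eef_pos: [0.6076, 0.0483, 0.0857]
tool_rot: [-0.001, 0.996, -0.09, 0.0]
contact_force: [0.8, 6.6, -6.0]
gripper_width: 0.267
```

```bash
python3 -c "
from h import *
st()"
```

```text
t 14.87 p [0.6076 0.0483 0.0857] yaw -10.35 z [ 0.001  0.002 -1.   ] F [ 0.82  6.58 -5.97] T [ 1.46 -0.39 -0.04] g 0.267
```

Call:
send_rows(
  commands=[
    {"translation":[0,0.0002,0],"rot":[0,0,0],"grip":0.01},
    {"translation":[0,0.0002,0],"rot":[0,0,0],"grip":0.01},
    {"translation":[0,0,0],"rot":[0,0,0],"grip":0.01},
    {"translation":[0,0,0],"rot":[0,0,0],"grip":0.01},
    {"translation":[0,0,0],"rot":[0,0,0],"grip":0.01},
  ],
)

```text
t: 15.28
eef_pos: [0.6076, 0.0482, 0.0857]
tool_rot: [-0.001, 0.996, -0.09, 0.0]
contact_force: [1.6, 8.2, -6.2]
gripper_width: 0.267
```

Call:
send_rows(
  commands=[
    {"translation":[0,0,0],"rot":[0,0,0],"grip":0.01},
    {"translation":[0,0,0],"rot":[0,0,0],"grip":0.01},
    {"translation":[0,0,0],"rot":[0,0,0],"grip":0.01},
    {"translation":[0,0,0],"rot":[0,0,0],"grip":0.01},
    {"translation":[0,0,0],"rot":[0,0,0],"grip":0.01},
  ],
)

```text
t: 15.7
eef_pos: [0.6077, 0.0482, 0.0857]
tool_rot: [-0.001, 0.996, -0.09, 0.0]
contact_force: [1.6, 7.4, -7.3]
gripper_width: 0.269
```

Call:
send_rows(
  commands=[
    {"translation":[0,0,0],"rot":[0,0,0],"grip":0.01},
    {"translation":[0,0,0],"rot":[0,0,0],"grip":0.01},
    {"translation":[0,0,0],"rot":[0,0,0],"grip":0.01},
    {"translation":[0,0,0],"rot":[0,0,0],"grip":0.01},
    {"translation":[0,0,0],"rot":[0,0,0],"grip":0.01},
  ],
)

```text
t: 16.12
eef_pos: [0.6076, 0.0482, 0.0857]
tool_rot: [-0.001, 0.996, -0.09, 0.0]
contact_force: [1.4, 7.5, -6.2]
gripper_width: 0.265
```

Call:
send_rows(
  commands=[
    {"translation":[0,0,0],"rot":[0,0,0],"grip":0.01},
    {"translation":[0,0,0],"rot":[0,0,0],"grip":0.01},
    {"translation":[0,0,0],"rot":[0,0,0],"grip":0.01},
    {"translation":[0,0,0],"rot":[0,0,0],"grip":0.01},
    {"translation":[0,0,0],"rot":[0,0,0],"grip":0.01},
  ],
)

```text
t: 16.53
eef_pos: [0.6076, 0.0482, 0.0857]
tool_rot: [-0.001, 0.996, -0.09, 0.0]
contact_force: [1.7, 7.4, -6.7]
gripper_width: 0.266
```

The tug held at about 8 N. Now I ease off, lower the joystick to the board and release.

Call:
send_rows(
  commands=[
    {"translation":[0,-0.001,0],"rot":[0,0,0],"grip":0.01},
    {"translation":[0,-0.002,0],"rot":[0,0,0],"grip":0.01},
    {"translation":[0,-0.002,0],"rot":[0,0,0],"grip":0.01},
    {"translation":[0,-0.002,0],"rot":[0,0,0],"grip":0.01},
    {"translation":[0,-0.002,0],"rot":[0,0,0],"grip":0.01},
  ],
)

```text
t: 16.95
eef_pos: [0.6088, 0.0539, 0.0858]
tool_rot: [0.0, 0.996, -0.091, -0.0]
contact_force: [-0.3, -0.2, -4.0]
gripper_width: 0.27
```

Call:
send_rows(
  commands=[
    {"translation":[0,0,0.0012],"rot":[0,0,0],"grip":0.01},
    {"translation":[0,0,0.0012],"rot":[0,0,0],"grip":0.01},
    {"translation":[0,0,0.0012],"rot":[0,0,0],"grip":0.01},
    {"translation":[0,0,0.0012],"rot":[0,0,0],"grip":0.01},
    {"translation":[0,0,0.0012],"rot":[0,0,0],"grip":0.01},
  ],
)

```text
t: 17.37
eef_pos: [0.6088, 0.0546, 0.0796]
tool_rot: [0.0, 0.996, -0.091, -0.0]
contact_force: [0.3, -0.3, -4.0]
gripper_width: 0.27
```

Call:
send_rows(
  commands=[
    {"translation":[0,0,0.0006],"rot":[0,0,0],"grip":0.01},
    {"translation":[0,0,0.0003],"rot":[0,0,0],"grip":0.01},
    {"translation":[0,0,0],"rot":[0,0,0],"grip":0.01},
    {"translation":[0,0,0],"rot":[0,0,0],"grip":0.01},
    {"translation":[0,0,0],"rot":[0,0,0],"grip":0.01},
  ],
)

```text
t: 17.78
eef_pos: [0.6089, 0.0547, 0.0789]
tool_rot: [0.0, 0.996, -0.091, 0.0]
contact_force: [-0.6, -0.9, -3.8]
gripper_width: 0.267
```

```bash
python3 m.py w12
```

```text
t 17.78 p [0.6089 0.0547 0.0789] yaw -10.43 z [ 0. -0. -1.] F [-0.57 -0.93 -3.8 ] T [-0.12  0.13  0.05] g 0.267
bar in tool (pred) -4.3 78.1 F ex -0.87 F ey -1.28
```

Call:
send_rows(
  commands=[
    {"translation":[0,0,0.0003],"rot":[0,0,0],"grip":0.01},
    {"translation":[0,0,0.0003],"rot":[0,0,0],"grip":0.01},
    {"translation":[0,0,0.0002],"rot":[0,0,0],"grip":0.01},
    {"translation":[0,0,0],"rot":[0,0,0],"grip":0.01},
    {"translation":[0,0,0],"rot":[0,0,0],"grip":0.01},
  ],
)

```text
t: 18.25
eef_pos: [0.609, 0.0546, 0.0788]
tool_rot: [-0.0, 0.996, -0.091, 0.0]
contact_force: [-1.9, -1.5, 5.1]
gripper_width: 0.268
```

Call:
send_rows(
  commands=[
    {"translation":[0,0,-0.0003],"rot":[0,0,0],"grip":0.018},
    {"translation":[0,0,0],"rot":[0,0,0],"grip":0.022},
    {"translation":[0,0,0],"rot":[0,0,0],"grip":0.026},
    {"translation":[0,0,0],"rot":[0,0,0],"grip":0.035},
    {"translation":[0,0,0],"rot":[0,0,0],"grip":0.05},
  ],
  force=20,
)

```text
t: 18.67
eef_pos: [0.6093, 0.055, 0.0784]
tool_rot: [-0.0, 0.996, -0.091, 0.0]
contact_force: [-1.0, 0.1, -0.8]
gripper_width: 0.539
```

Call:
send_rows(
  commands=[
    {"translation":[0,0,0],"rot":[0,0,0],"grip":0.06},
    {"translation":[0,0,0],"rot":[0,0,0],"grip":0.06},
    {"translation":[0,0,0],"rot":[0,0,0],"grip":0.06},
    {"translation":[0,0,0],"rot":[0,0,0],"grip":0.06},
    {"translation":[0,0,0],"rot":[0,0,0],"grip":0.06},
  ],
)

```text
t: 19.08
eef_pos: [0.6089, 0.0548, 0.0784]
tool_rot: [-0.0, 0.996, -0.091, 0.0]
contact_force: [-0.5, 0.1, -0.4]
gripper_width: 0.703
```

```bash
python3 m.py w13
```

```text
t 19.08 p [0.6089 0.0548 0.0784] yaw -10.43 z [ 0.  0. -1.] F [-0.55  0.11 -0.41] T [-0.02  0.   -0.04] g 0.703
bar in tool (pred) -4.3 78.0 F ex -0.46 F ey -0.21
```

View pics/w13.png

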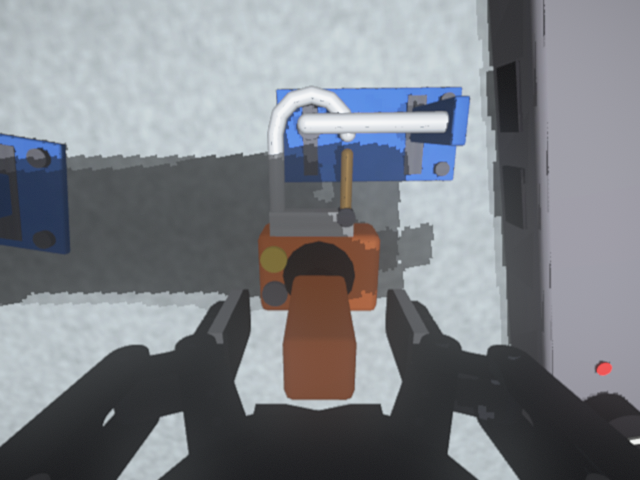

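The joystick is released, standing, with its gate shut (345,150–210) and the bar inside at (303,122). I retreat straight up.

Call:
send_rows(
  commands=[
    {"translation":[0,0,-0.005],"rot":[0,0,0],"grip":0.06},
    {"translation":[0,0,-0.01],"rot":[0,0,0],"grip":0.06},
    {"translation":[0,0,-0.015],"rot":[0,0,0],"grip":0.06},
    {"translation":[0,0,-0.02],"rot":[0,0,0],"grip":0.06},
    {"translation":[0,0,-0.02],"rot":[0,0,0],"grip":0.06},
  ],
)

```text
t: 19.55
eef_pos: [0.6088, 0.0546, 0.1498]
tool_rot: [0.0, 0.996, -0.091, -0.0]
contact_force: [0.8, -0.1, 0.2]
gripper_width: 0.706
```

Call:
send_rows(
  commands=[
    {"translation":[0,0,-0.02],"rot":[0,0,0],"grip":0.06},
    {"translation":[0,0,-0.02],"rot":[0,0,0],"grip":0.06},
    {"translation":[0,0,-0.01],"rot":[0,0,0],"grip":0.06},
    {"translation":[0,0,0],"rot":[0,0,0],"grip":0.06},
    {"translation":[0,0,0],"rot":[0,0,0],"grip":0.06},
  ],
)

```text
t: 19.97
eef_pos: [0.609, 0.0549, 0.1987]
tool_rot: [-0.0, 0.996, -0.091, 0.0]
contact_force: [-0.5, 0.0, -0.2]
gripper_width: 0.701
```

Call:
send_rows(
  commands=[
    {"translation":[0,0,0],"rot":[0,0,0],"grip":0.06},
    {"translation":[0,0,0],"rot":[0,0,0],"grip":0.06},
    {"translation":[0,0,0],"rot":[0,0,0],"grip":0.06},
    {"translation":[0,0,0],"rot":[0,0,0],"grip":0.06},
    {"translation":[0,0,0],"rot":[0,0,0],"grip":0.06},
  ],
)

```text
t: 20.38
eef_pos: [0.6087, 0.0547, 0.1978]
tool_rot: [0.0, 0.996, -0.091, -0.0]
contact_force: [-0.9, 0.7, -0.2]
gripper_width: 0.708
```

```bash
python3 m.py w14; python3 - <<'E'
from h import *
c=snap('scene','s2'); cv2.imwrite('pics/s2c.png',cv2.resize(c['pixels'][200:400,220:420,::-1],None,fx=3,fy=3,interpolation=cv2.INTER_CUBIC))
c=dict(np.load('w14.npz'));P=pts(c);hsv=cv2.cvtColor(c['pixels'],cv2.COLOR_RGB2HSV)
sl=np.zeros((480,640),bool);sl[100:290,240:400]=1
o=sl&(hsv[...,1]>100)&(hsv[...,0]<20)
for lo,hi in((.024,.036),(.1,.12)):
    q=P[o&(P[...,2]>lo)&(P[...,2]<hi)];print(lo,len(q),q.mean(0).round(4),cv2.minAreaRect((q[:,:2]*1000).astype(np.float32)))
E
```

```text
t 20.38 p [0.6087 0.0547 0.1978] yaw -10.43 z [-0.001 -0.    -1.   ] F [-0.91  0.67 -0.2 ] T [ 0.01  0.01 -0.04] g 0.708
bar in tool (pred) -4.1 78.1 F ex -0.01 F ey 0.51
0.024 1574 [0.6193 0.0626 0.031 ] ((614.0114135742188, 76.39286041259766), (86.44747924804688, 64.283935546875), 78.6186294555664)
0.1 1240 [0.6102 0.0575 0.1106] ((609.9935302734375, 55.912574768066406), (23.106142044067383, 23.63801383972168), 79.3422622680664)
```

View pics/w14.png

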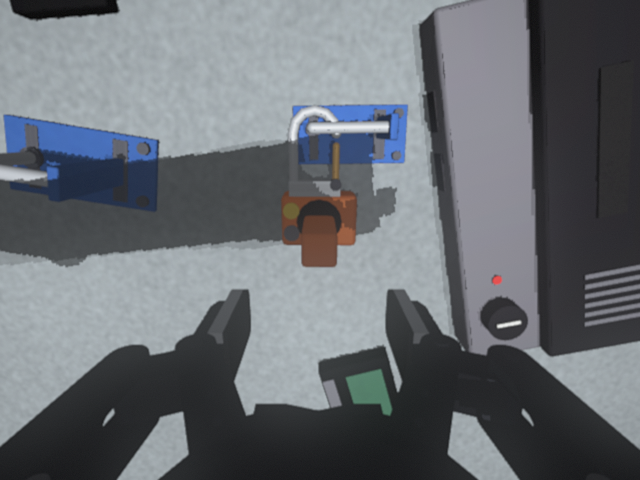

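View pics/s2c.png

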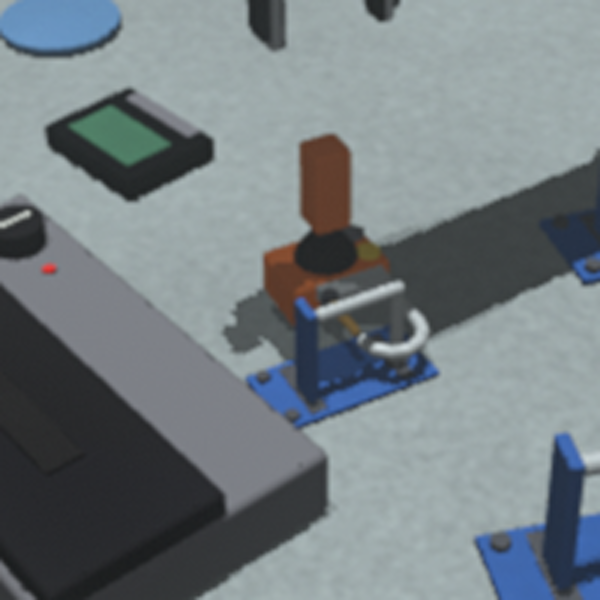

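Both views show the joystick upright on the board, its hook closed round the bar and the gripper well clear. Handing in.

```bash
python3 -c "
from station import *
print(hand_in())"
```

```text
the job is handed in; nothing more can be done
None
```

The joystick is clipped to the loop on the smallest bracket, and I handed the job in at about 20.4 s. No verdict was reported.

- **Clipping:** I pressed the middle of the gate against the bar, and the wrist force stayed around 3 N. Drawing the joystick back freed the gate, and the wrist picture shows it shut behind the bar.
- **Tug:** I held about 7 N for 1.7 s, then about 8 N for 1.2 s. These are noisy wrist readings (roughly ±1 N), not the contact force itself. The pull came almost entirely along the hook (0.4–1 N sideways when checked), and the bar was within about 1 mm of the seat by calculation.
- **Release:** I eased off about 6 mm, set the joystick on the board, opened the jaws and lifted the gripper straight up to z ≈ 0.20 m.
- **Last checks:** In the final wrist and scene pictures the joystick is upright, the bar is inside the hook and the gate is shut. The measured stick top height was 110.6 mm against the nominal 110 mm. The console, coaster and cartridges were never approached closely and look in place by eye; I did not re-measure them.

No check failed. The cameras disagreed by up to about 3 mm on the bracket's position, so I used the wrist view of the hook and bar together.

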